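# Find the worn centrifuge spindle and mark it

## Task

One of the two centrifuge drives has a worn spindle bearing: push the knob on top of the rotor sideways with the fingertips (do not grip it), gently to the left and then to the right until it comes up against the end of its play, holding it pressed there each time for about half a second with some 8 N, and find the drive that rocks by several degrees while the other hardly gives; never push a rotor with more than about 15 N. Leave the worn rotor leaning fully to its right (the robot's right) and stand the grey service marker in the round tray in front of that same drive. Leave everything else where it is.

Things in the scene. Friction and masses are not known exactly. Their poses are not given: they have to be found in the camera images.
- drive_a: White bench-centrifuge drive on the robot's left, fixed to the table: housing 140 (x) x 130 (y) x 85 mm high, rotor on top, round marker tray in front. Origin: centre of the housing's underside; -x is its front (with the tray), +y its left as seen by the robot, z up.
- spindle_a (a joint): Sideways lean (rad) of the spindle of drive_a in its bearing, about the drive's own x axis 55 mm above the table. 0 upright, positive when the knob leans to the drive's left (+y). A sound bearing lets it lean freely under about 0.02 either way, a worn one 0.075 to 0.15 (it differs), before a springy stop. Which drive is worn differs each time and cannot be seen. Starts nearly upright.
- knob_a (a point): On the axis of the rotor knob of drive_a, at pushing height: 158 mm above the table when upright, 103 mm above the lean axis, on the drive's vertical axis. The knob is a dark steel upright cylinder, diameter 28 mm, from 124 to 178 mm above the table; below it a collar of diameter 40 mm from 116 mm, and the rotor disc of diameter 90 mm, top at 116 mm.
- rotor_a (a point): The part of drive_a that leans with the spindle: aluminium disc of diameter 90 mm with eight dark tube holes, collar and knob. This point: centre of the disc's underside, 98 mm above the table. z along the spindle. It leans against light friction (below 1.5 N at the knob), stays where it is left, and past its free play resists springily, roughly 5 N per mm at the knob.
- tray_a (a point): Centre of the floor of the round tray in front of drive_a (122 mm ahead of the drive's centre towards the robot). Floor 6 mm above the table, inner diameter 76 mm, rim 14 mm above the table.
- drive_b: White bench-centrifuge drive on the robot's right, fixed to the table: housing 140 (x) x 130 (y) x 85 mm high, rotor on top, round marker tray in front. Origin: centre of the housing's underside; -x is its front (with the tray), +y its left as seen by the robot, z up.
- spindle_b (a joint): Sideways lean (rad) of the spindle of drive_b in its bearing, about the drive's own x axis 55 mm above the table. 0 upright, positive when the knob leans to the drive's left (+y). A sound bearing lets it lean freely under about 0.02 either way, a worn one 0.075 to 0.15 (it differs), before a springy stop. Which drive is worn differs each time and cannot be seen. Starts nearly upright.
- knob_b (a point): On the axis of the rotor knob of drive_b, at pushing height: 158 mm above the table when upright, 103 mm above the lean axis, on the drive's vertical axis. The knob is a dark steel upright cylinder, diameter 28 mm, from 124 to 178 mm above the table; below it a collar of diameter 40 mm from 116 mm, and the rotor disc of diameter 90 mm, top at 116 mm.
- rotor_b (a point): The part of drive_b that leans with the spindle: aluminium disc of diameter 90 mm with eight dark tube holes, collar and knob. This point: centre of the disc's underside, 98 mm above the table. z along the spindle. It leans against light friction (below 1.5 N at the knob), stays where it is left, and past its free play resists springily, roughly 5 N per mm at the knob.
- tray_b (a point): Centre of the floor of the round tray in front of drive_b (122 mm ahead of the drive's centre towards the robot). Floor 6 mm above the table, inner diameter 76 mm, rim 14 mm above the table.
- marker: Loose grey service marker, 140 g, 70 mm tall, standing upright: round foot of diameter 52 mm and 10 mm thick, tapering to a stem of diameter 20 mm (from 14 to 62 mm above its underside), then a flat cap of diameter 30 mm. Origin: centre of its underside, z up.
- bottle: Bystander: amber bottle, diameter 52 mm, 105 mm tall, standing between or beyond the drives. Origin: centre of its underside.
- beaker: Bystander: glass cup, rim diameter 64 mm, 70 mm tall. Origin: centre of its underside.
- tip_box: Bystander: blue pipette-tip box 85 x 120 x 50 mm high. Origin: centre of its underside.
- jar: Bystander: white jar, diameter 60 mm, 75 mm tall. Origin: centre of its underside.
Things that resemble listed ones, but are neither listed nor needed, are in the scene too. What is shaped like the marker but pink or yellow is not meant.

How it is judged (in metres and radians):
On the way, in this order (a step that is already met when the one before it is completed fails the run):
1. the worn rotor has been pushed to its left, to the end of its play, and held pressed there (((value of joint spindle_a above 0.06 rad and contact force between the fingers and spindle_a above 5 N) or (value of joint spindle_b above 0.06 rad and contact force between the fingers and spindle_b above 5 N))), for 0.3 s.
2. then to its right, to the end of its play, and held pressed there (((value of joint spindle_a below -0.06 rad and contact force between the fingers and spindle_a above 5 N) or (value of joint spindle_b below -0.06 rad and contact force between the fingers and spindle_b above 5 N))), for 0.3 s.
At the end, for the whole second after the job is handed in: The worn drive's rotor is left leaning to its right by more than 0.06 rad, and the marker stands upright (within 0.08 rad), at rest, on the floor of the tray of that same drive, within 16 mm of the tray's centre (((value of joint spindle_a below -0.06 rad and horizontal distance between marker and tray_a below 0.016 m and z of marker in the frame of tray_a between -0.003 and 0.004 m) or (value of joint spindle_b below -0.06 rad and horizontal distance between marker and tray_b below 0.016 m and z of marker in the frame of tray_b between -0.003 and 0.004 m)) and angle between marker's own z axis and vertical below 0.08 rad and linear speed of marker below 0.02 m/s); the robot touches nothing.
It fails at once if rotor a is pushed or squeezed with more than 15 N (contact force between any of the fingers, the arm, marker and spindle_a above 15 N).
It fails at once if rotor b is pushed or squeezed with more than 15 N (contact force between any of the fingers, the arm, marker and spindle_b above 15 N).
It fails at once if a bystander (bottle, beaker, tip box or jar) is moved more than 20 mm (distance of any of bottle, beaker, tip_box, jar from where it was at the start of the episode above 0.02 m).
It also fails if it takes over 72 s, if anything falls off the work surface, if the arm or the gripper's body presses on something with over 40 N, if the wrist force passes 120 N, or if a joint passes its speed limit or range.

## Robot

A 6-joint arm with a two-finger parallel gripper is mounted at the origin on the work surface. World frame = base frame: x ahead of the robot, y to its left, z up, the work surface at z = 0. Lengths are in mm, angles in rad, forces in N, time in s.
With the tool pointing down it reaches from about 400 to 925 mm from the base axis. Payload 12.5 kg.
Tool frame: the origin (TCP) lies on the centre line of the jaws, within the pads' length; the fingertips stand 19 mm ahead of it and the grasp point (between the pads) is the TCP; y points along the fingers, x is the direction in which the jaws open and shut, and the axes are right-handed (so a half turn about y gives the same grasp; the last joint's range is limited). The gripper opens to 95 mm and grips with 3 to 60 N. Pads are 20 mm wide; open, the fingers measure 119 mm over their backs; the gripper's body (75 mm by 180 mm) begins 59 mm behind the grasp point.
Start: joints at [-1.361, 0.491, 1.559, -0, 1.092, -0.106], TCP at [194.133, -594.102, 233.661] pointing down, gripper open.
Joint ranges: [-3.1, 3.1], [-0.84, 2.19], [0.05, 2.79], [-1.13, 4.28], [0.06, 2.93], [-2.69, 2.69]. Speed limits (rad/s): [2.22, 2.22, 2.79, 3.14, 3.14, 3.14].

## Interface

Orientations are given as [roll, pitch, yaw] about the fixed x, y, z axes, in that order (R = Rz(yaw) Ry(pitch) Rx(roll)).
In Python, from cell import env gives the robot as it stands. The module is installed in compiled form; this text tells all that it offers.
- The arm moves only by the tool move_arm, never from a script. Its argument "rows" is a list of rows, each an object of numbers: "tx", "ty", "tz": the shift along the tool's x, y, z in cm; "rx", "ry", "rz": the turn, a rotation vector about the tool's x, y, z in rad; "grip": the opening in per cent of the stroke, from 0 (shut) to 100 (fully open). In form: [{"tx": .., "ty": .., "tz": .., "rx": .., "ry": .., "rz": .., "grip": ..}, ...]. A call has 1 to 10 rows; each row shifts and turns the commanded pose from where the row before left it, along the tool's axes as they then stand; what a row does not reach is not made up. A row lasts 1/12 s, in which the tool goes at most 41.7 mm and 7.16 degrees, less where a joint would pass 70% of its speed; a pose out of reach is approached as far as the arm can. A call is refused whole if a number of a shift passes 4.17 or a number of a turn 0.125, either way. A call with a gripper value outside its range is refused whole. The fingers move at their own pace and stop on an object; the grip force is fixed at half the most. Time passes only in rows, so rows that do not move let the fingers close. It gives the time, the measured TCP pose, the force and the opening at its end, in the units of the state.
- env.state(): the state, without advancing time (a new reading comes with each control period).
- env.read_camera(name): name is "scene" or "top" or "wrist"; returns (picture, depth): 480x640x3 uint8, blue, green, red; 480x640 float32, mm along the optical axis (not along the pixel's ray), 0 where there is no reading.
- env.calibration(name): a dict with "vertical_fov" (degrees; the focal length in pixels is half the picture's height over the tangent of half this angle, whatever the lens; pixels are square), "cx", "cy" (the principal point, pixels), "dist" ([k1, k2, p1, p2, k3] as OpenCV has them; the pictures are not rectified), "eye" and "rotation" of the camera in the world. Camera axes: x right, y up, looking along -z (the intrinsics and any distortion apply to the point x, -y, -z); pixel columns grow to the right and rows downward; lengths in mm; the calibration is good to about 2 mm. A picture is of the moment at which its call begins: read the wrist's pose just before it. calibration takes no time and is no camera call; for the wrist camera it gives the pose at the moment of the call.
- env.job_done(): hands the job in, once; it reports no verdict.
The state is a dict: "t": time; "joints": joint angles; "qvel": joint speeds; "tau": joint torques, N m; "eef_pos": TCP position; "tcp_rot": TCP orientation; "ft_force": force on the tool from outside, world axes, zero at the start; "moment": the same for the moment, N m; "opening": opening from 0.0 (shut) to 1.0 (fully open).
Only numpy, scipy, OpenCV 4.12 (cv2) and the standard library are available. Lean on these libraries where they do the work, as an engineer would, in place of code of your own. Each camera call takes 0.05 s, during which the arm holds its last target.

## Working session

There is one attempt and no reset: what is moved stays moved. The work goes in short steps, Python scripts to look and compute and a tool call to move; the robot and the scene stay as the last step left them, time stands still between calls to the robot, and variables do not carry over. Pictures are saved under pics/ and viewed, and the job is handed in when it is done.

Besides the shell and the picture viewer there is one more tool, called after "Emit:" as name(argument=value, ...) on one line, values as JSON. move_arm: Moves the arm, as the interface text tells. Its arguments: {"type":"object","properties":{"rows":{"type":"array"}},"required":["rows"]}

```bash
mkdir -p pics; ls; python3 - <<'E'
from cell import env
import cv2,numpy as np
s=env.state()
for k,v in s.items(): print(k,np.round(v,3))
for n in ("scene","top","wrist"):
    c=env.calibration(n); print(n,c)
    p,d=env.read_camera(n); cv2.imwrite(f"pics/{n}0.png",p); np.save(f"pics/{n}0.npy",d)
    print((d>0).mean(), d[d>0].min() if (d>0).any() else None,d.max())
E
```

```text
pics
t 0.0
joints [-1.361  0.492  1.559  0.     1.092 -0.106]
qvel [ 0.001 -0.001 -0.    -0.001  0.     0.001]
tau [ 1.0000e-03 -6.1264e+01 -2.5818e+01  6.9000e-02  4.8000e-02 -0.0000e+00]
eef_pos [ 194.071 -593.859  233.049]
tcp_rot [-1.571e+00  1.000e-03 -1.255e+00]
ft_force [-0.419 -0.542 -0.165]
moment [-0.006  0.023  0.027]
opening 0.999
scene {'vertical_fov': 43.432291476580865, 'cx': 329.98114038672986, 'cy': 234.40107407480988, 'dist': array([0.00724267, 0.        , 0.        , 0.        , 0.        ]), 'eye': array([1088.12386848, -716.69011775,  992.97069452]), 'rotation': array([ 0.77548738, -0.00919141,  0.63103396])}
0.9960709635416667 778.46796 3190.211
top {'vertical_fov': 50.911974970721936, 'cx': 325.3475439132516, 'cy': 241.6171744003729, 'dist': array([-0.03099616,  0.        ,  0.        ,  0.        ,  0.        ]), 'eye': array([ 473.31770772,    5.90215484, 1297.83885132]), 'rotation': array([ 8.99203154e-02, -1.43980792e-03, -1.59927974e+00])}
0.9959895833333333 500.88312 2131.5203
wrist {'vertical_fov': 66.98973201547923, 'cx': 321.10396896548855, 'cy': 237.2645843757567, 'dist': array([-0.00215589,  0.        ,  0.        ,  0.        ,  0.        ]), 'eye': array([ 268.59225949, -569.11756045,  383.42640894]), 'rotation': array([-2.83715010e-01, -1.35262612e-04, -1.25505417e+00])}
0.995732421875 56.009735 1168.9202
```

View pictures.

View pics/top0.png

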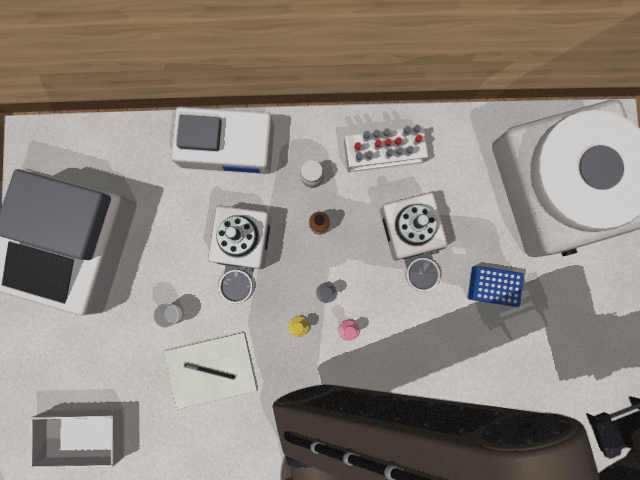

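View pics/scene0.png

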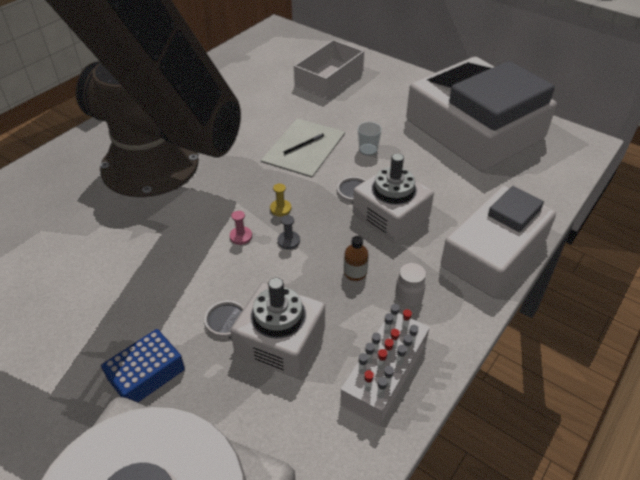

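View pics/wrist0.png

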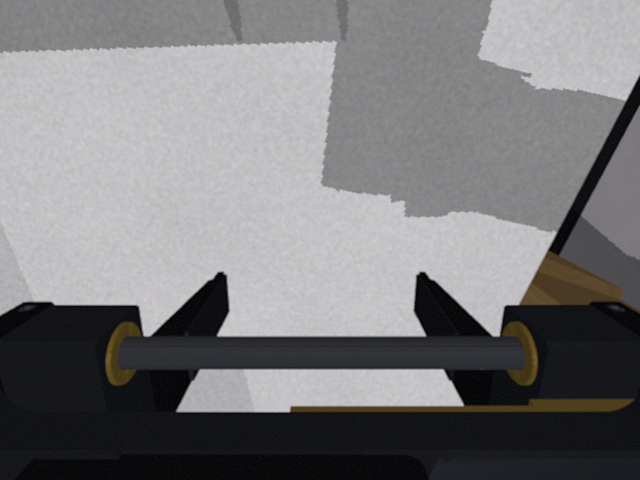

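The top view shows drive_a at about (238,236) with its tray at (236,286), and drive_b at (415,225) with its tray at (423,273). There are three marker-shaped things: grey at (326,292), yellow at (299,326) and pink at (348,329). The grey one fits the description. In the scene view they are at (288,235) grey, (280,203) yellow and (240,230) pink.

```bash
cat > h.py <<'E'
import cv2,numpy as np
from scipy.spatial.transform import Rotation as Rn
from cell import env
def R(rpy): return Rn.from_euler('xyz',rpy).as_matrix()
def K(c):
    f=240/np.tan(np.radians(c['vertical_fov'])/2)
    return np.array([[f,0,c['cx']],[0,f,c['cy']],[0,0,1]])
def rays(c,uv):
    uv=np.asarray(uv,float).reshape(-1,1,2)
    n=cv2.undistortPoints(uv,K(c),c['dist']).reshape(-1,2)
    d=np.c_[n[:,0],-n[:,1],-np.ones(len(n))]
    return d@R(c['rotation']).T     # scaled so optical depth 1
def onplane(c,uv,z):
    d=rays(c,uv); e=c['eye']; return e+d*((z-e[2])/d[:,2])[:,None]
def dpt(c,uv,D):
    uv=np.asarray(uv,float).reshape(-1,2); d=rays(c,uv)
    dep=D[uv[:,1].round().astype(int),uv[:,0].round().astype(int)]
    return c['eye']+d*dep[:,None]
def cloud(c,D):
    v,u=np.mgrid[0:480,0:640]; uv=np.c_[u.ravel(),v.ravel()]
    return (c['eye']+rays(c,uv)*D.ravel()[:,None]).reshape(480,640,3)
def tri(c1,uv1,c2,uv2):
    d1=rays(c1,[uv1])[0];d2=rays(c2,[uv2])[0]
    A=np.c_[d1,-d2];b=c2['eye']-c1['eye']
    s=np.linalg.lstsq(A,b,rcond=None)[0]
    p=c1['eye']+s[0]*d1;q=c2['eye']+s[1]*d2
    return (p+q)/2,np.linalg.norm(p-q)
E
python3 - <<'E'
from h import *
for n in("top","scene"):
    c=env.calibration(n);D=np.load(f"pics/{n}0.npy");P=cloud(c,D)
    pic=cv2.imread(f"pics/{n}0.png")
    if n=="top":
        boxes={'mk':(326,292),'yel':(299,326),'pink':(348,329),'ta':(236,290),'tb':(423,277),'ka':(232,233),'kb':(419,222),'tbl':(300,380),'bottle':(319,222),'jar':(312,173),'beak':(169,313),'tip':(497,285)}
    else: boxes={'mk':(288,221),'ta':(354,188),'tb':(227,320),'ka':(397,160),'kb':(276,285),'tbl':(200,300)}
    for k,u in boxes.items(): print(n,k,dpt(c,u,D).round(1))
    # heights clusters
    H=P[:,:,2]
    for nm,lo,hi in(('knobtop',165,195),('disc',108,124),('house',78,93)):
        m=((H>lo)&(H<hi)).astype(np.uint8)
        nn,l,st,ce=cv2.connectedComponentsWithStats(m)
        for i in range(1,nn):
            if 25<st[i,4]<6000:
                pts=P[l==i]; mn=pts.min(0);mx=pts.max(0)
                print(n,nm,ce[i].round(1),st[i,4],'mean',pts.mean(0).round(1),'mid',((mn+mx)/2).round(1),'ext',(mx-mn).round(1))
    # marker top
    if n=='top':
        for ctr in((326,292),(299,326),(348,329)):
            sub=P[ctr[1]-16:ctr[1]+16,ctr[0]-16:ctr[0]+16].reshape(-1,3)
            for lo,hi in((58,80),(5,16)):
                q=sub[(sub[:,2]>lo)&(sub[:,2]<hi)]
                if len(q): print('marker',ctr,lo,len(q),q.mean(0).round(1),((q.min(0)+q.max(0))/2).round(1),(q.max(0)-q.min(0)).round(1))
        crop=np.vstack([cv2.resize(pic[200:350,200:460],None,fx=3,fy=3,interpolation=cv2.INTER_CUBIC)])
        cv2.imwrite("pics/crop1.png",crop)
    else:
        cv2.imwrite("pics/crop2.png",cv2.resize(pic[140:360,190:450],None,fx=2.6,fy=2.6,interpolation=cv2.INTER_CUBIC))
E
```

```text
top mk [[461.3   2.9  71.3]]
top yel [[381.8  70.1  74.1]]
top pink [[371.3 -47.4  73.3]]
top ta [[472.2 232.8   2.8]]
top tb [[ 491.7 -246.5    6.6]]
top ka [[599.2 209.  180.3]]
top kb [[ 612.5 -209.8  177.1]]
top tbl [[240.   75.   -5.3]]
top bottle [[628.4  14.9 102.8]]
top jar [[753.2  29.   79.9]]
top beak [[418.4 404.3   5.7]]
top tip [[ 465.8 -422.7   45.1]]
top knobtop [556.5 189.9] 938 mean [ 676.7 -523.7  183. ] mid [ 715.7 -582.7  180. ] ext [267.8 209.4  30. ]
top knobtop [422.1 219.8] 128 mean [ 617.1 -217.   177.8] mid [ 616.9 -217.9  174.6] ext [26.5 26.2 18.1]
top knobtop [231.  232.1] 132 mean [601.6 211.7 178. ] mid [602.2 212.3 175. ] ext [26.3 26.7 18. ]
top knobtop [308.1 389.7] 126 mean [252.2  48.2 181.2] mid [248.5  48.2 179.9] ext [ 26.2 130.1  29.6]
top disc [197.9 131.7] 1320 mean [854.4 300.6 115.7] mid [855.9 301.9 115.4] ext [ 86.1 105.9  14.6]
top disc [524.1 194.8] 462 mean [ 678.9 -475.8  117.2] mid [ 685.5 -483.8  116. ] ext [301.3  94.2  16. ]
top disc [ 70.2 262. ] 3274 mean [549.  603.6 119.1] mid [600.6 631.8 116. ] ext [354.3 291.9  16. ]
top d
[... 3730 characters left out ...]
[ 820.5 -140.1   86.6] mid [ 818.4 -139.3   85.6] ext [14.7  8.  14.7]
scene house [368.8 354.9] 27 mean [ 800.6 -192.9   85.7] mid [ 797.9 -192.5   85.4] ext [13.1  6.7 14.2]
scene house [400.6 356.6] 29 mean [ 847.5 -162.5   85.6] mid [ 846.1 -161.3   85.7] ext [14.4  8.8 14.5]
scene house [381.3 361.2] 31 mean [ 825.  -190.3   84.8] mid [ 823.8 -188.8   85.8] ext [13.6  9.1 13.7]
scene house [361.2 365.3] 28 mean [ 801.5 -218.1   84.9] mid [ 800.3 -216.5   85.7] ext [13.7  8.5 14.5]
scene house [368.1 383.2] 35 mean [ 830.3 -239.9   84.2] mid [ 829.1 -238.3   85.3] ext [13.5 10.9 14.2]
scene house [381.5 389.4] 34 mean [ 855.3 -236.7   85.2] mid [ 854.3 -235.5   85.3] ext [12.7  9.3 14.2]
```

View pics/crop1.png

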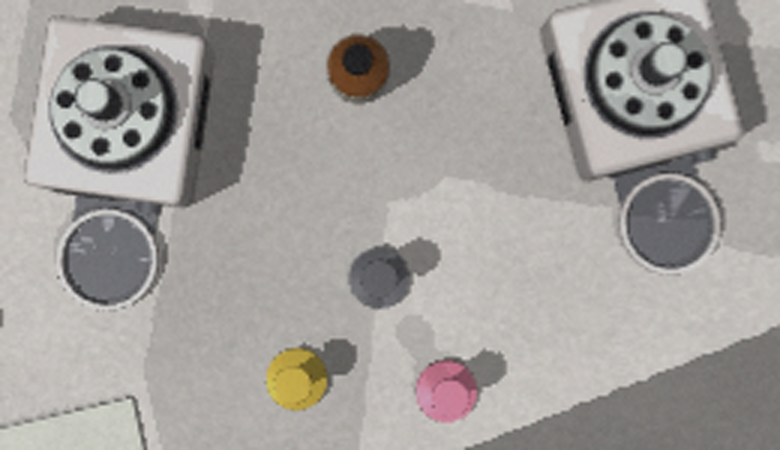

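View pics/crop2.png

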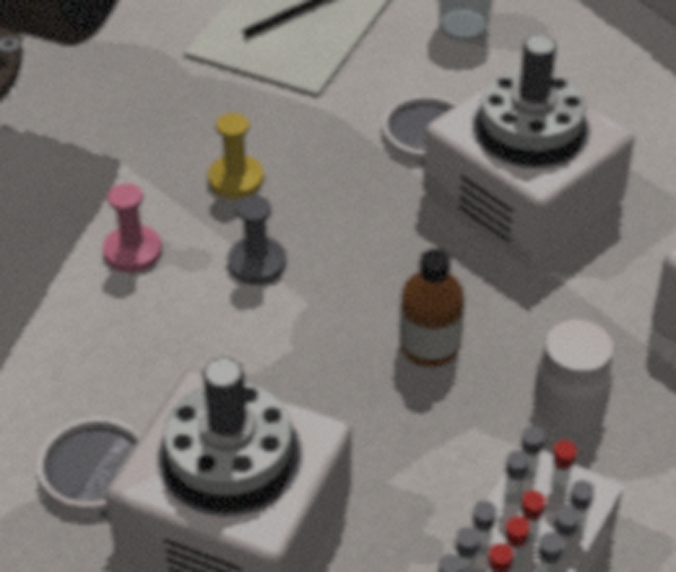

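Top and scene depths agree on the knobs (tops at about 178 mm) to within 4 mm. Next I'll measure the housing yaws, the tray centres and the grey marker from both views.

```bash
python3 - <<'E'
from h import *
print('markers grey(326,292) yellow(299,326) pink(348,329)')
for n in("top","scene"):
    c=env.calibration(n);D=np.load(f"pics/{n}0.npy");P=cloud(c,D);H=P[:,:,2]
    for nm,k in(('a',(602,210)),('b',(617,-220))):
        k=np.array(k,float)
        m=(H>80)&(H<90)&(np.hypot(P[...,0]-k[0],P[...,1]-k[1])<100)
        q=P[m][:,:2].astype(np.float32)
        r=cv2.minAreaRect(q); print(n,nm,'house',np.round(r[0],1),np.round(r[1],1),round(r[2],1))
    # tray rim: points of height 8..20 around predicted tray
    for nm,k in(('a',(480,236) if 0 else (478,216)),('b',(496,-240))):
        k=np.array(k,float)
        rr=np.hypot(P[...,0]-k[0],P[...,1]-k[1])
        q=P[(H>10.5)&(H<18)&(rr<58)&(P[...,0]<k[0]+30)]
        # algebraic circle fit w/ trimming
        for it in range(6):
            A=np.c_[2*q[:,:2],np.ones(len(q))];b=(q[:,:2]**2).sum(1)
            s=np.linalg.lstsq(A,b,rcond=None)[0];rad=np.sqrt(s[2]+s[0]**2+s[1]**2)
            e=np.abs(np.hypot(q[:,0]-s[0],q[:,1]-s[1])-rad)
            q=q[e<max(3,np.percentile(e,85))]
        fl=P[(np.hypot(P[...,0]-s[0],P[...,1]-s[1])<28)][:,2]
        print(n,nm,'tray',s[:2].round(1),'r',rad.round(1),'n',len(q),'rimz',np.median(q[:,2]).round(1),'floor z',np.median(fl).round(1))
    # bystander heights/centre for clearance
    m=(H>40)&(np.hypot(P[...,0]-460,P[...,1]-2)<30); q=P[m]
    cap=q[q[:,2]>62]; st=q[(q[:,2]>20)&(q[:,2]<58)]
    print(n,'marker cap',((cap.min(0)+cap.max(0))/2).round(1),np.median(cap,0).round(1))
    bg=P[(H>150)&(P[...,1]<-380)&(P[...,0]>400)]
    if len(bg): print(n,'big machine',bg.min(0).round(),bg.max(0).round())
# tray: two-view
c1=env.calibration('top');c2=env.calibration('scene')
for nm,u,v in(('marker cap',(326.3,291.5),None),):pass
E
```

```text
markers grey(326,292) yellow(299,326) pink(348,329)
top a house [602.6 212.5] [129.7 139.1] 80.6
top b house [ 617.8 -218.5] [139.3 129.4] 12.8
top a tray [481.9 232. ] r 40.1 n 115 rimz 13.6 floor z 6.8
top b tray [ 499.1 -245.5] r 40.3 n 125 rimz 13.8 floor z 6.3
top marker cap [460.1   1.8 681.5] [ 473.3    5.9 1297.8]
top big machine [ 582. -720.  151.] [ 858. -478.  218.]
scene a house [601.9 208.1] [137.1 142.6] 79.3
scene b house [ 616.7 -223. ] [139.7 129.9] 13.0
scene a tray [480.5 227.9] r 40.2 n 92 rimz 13.7 floor z 6.4
scene b tray [ 496.9 -249.8] r 39.9 n 173 rimz 14.2 floor z 6.6
scene marker cap [458.3  -1.6  68.6] [460.   -2.6  69.9]
scene big machine [ 583. -717.  183.] [1088. -482.  993.]
```

Measured with both views averaged:

| Item | Position (mm) | Yaw |
|---|---|---|
| drive a | (602, 210) | -9.3° |
| drive b | (617, -221) | 12.8° |
| tray a | (481, 230) | – |
| tray b | (498, -248) | – |
| grey marker | (459.5, 0) | – |

Tray floors measure 6.5 mm, rims 13.8 mm, and the marker cap 70 mm, all as the text says. I'll approach drive b with the jaws along its y axis.

Emit:
move_arm(rows=[{"ry": 0.092, "grip": 70}, {"tx": -2.0, "tz": 3.0}, {"tx": -2.0, "tz": 3.0}, {"tx": -2.0, "tz": 3.0}, {"tx": -2.0, "tz": 3.0}, {"tx": -2.0, "tz": 3.0}, {"tx": -2.0, "tz": 3.0}, {"tx": -2.0, "tz": 3.0}, {"tx": -2.0, "tz": 3.0}, {"tx": -2.0, "tz": 3.0}])

```text
validation failed for argument at $.ro...
```

Emit:
move_arm(rows=[{"tx": -2.0, "tz": 3.0}, {"tx": -1.7, "tz": 2.5}, {"tx": -1.7, "tz": 2.5}, {"tx": -1.7, "tz": 2.5}, {"tx": -1.0, "tz": 1.5}, {"tx": -0.9, "tz": 1.5}, {"tz": 0}])

```text
validation failed for argument at $.ro...
```

```bash
cat > w.py <<'E'
from h import *
import sys
def wrist(name):
    c=env.calibration('wrist'); p,D=env.read_camera('wrist')
    cv2.imwrite(f"pics/{name}.png",p); np.save(f"pics/{name}.npy",D); return c,p,D
def st():
    s=env.state(); print('t',round(s['t'],2),'pos',np.round(s['eef_pos'],1),'rot',np.round(s['tcp_rot'],3),'F',np.round(s['ft_force'],2),'op',round(s['opening'],3)); return s
E
python3 - <<'E'
from w import *
s=st(); c,p,D=wrist('w1'); P=cloud(c,D);H=P[...,2]
for lo,hi in((170,190),(110,120),(80,90)):
    m=(H>lo)&(H<hi)&(np.hypot(P[...,0]-617,P[...,1]+220)<110)
    q=P[m]; 
    if len(q): print(lo,len(q),((q.min(0)+q.max(0))/2).round(1),(q.max(0)-q.min(0)).round(1))
    if len(q)and lo==80: print(cv2.minAreaRect(q[:,:2].astype(np.float32)))
E
```

```text
t 0.15 pos [ 194.1 -593.9  233.2] rot [-1.571e+00  1.000e-03 -1.255e+00] F [ 0.09 -0.39 -0.04] op 0.999
```

View pics/w1.png

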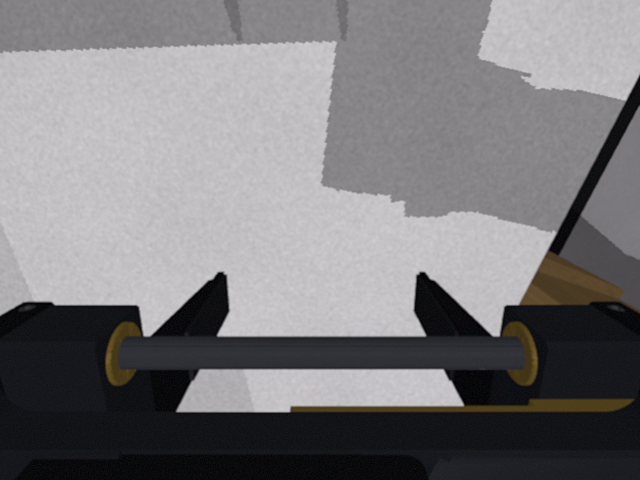

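The move calls were rejected because each row must hold all seven fields.

Emit:
move_arm(rows=[{"tx": 0, "ty": 0, "tz": 0, "rx": 0, "ry": 0.092, "rz": 0, "grip": 70}, {"tx": -2.0, "ty": 0, "tz": 3.0, "rx": 0, "ry": 0, "rz": 0, "grip": 70}, {"tx": -2.0, "ty": 0, "tz": 3.0, "rx": 0, "ry": 0, "rz": 0, "grip": 70}, {"tx": -2.0, "ty": 0, "tz": 3.0, "rx": 0, "ry": 0, "rz": 0, "grip": 70}, {"tx": -2.0, "ty": 0, "tz": 3.0, "rx": 0, "ry": 0, "rz": 0, "grip": 70}, {"tx": -2.0, "ty": 0, "tz": 3.0, "rx": 0, "ry": 0, "rz": 0, "grip": 70}, {"tx": -2.0, "ty": 0, "tz": 3.0, "rx": 0, "ry": 0, "rz": 0, "grip": 70}, {"tx": -2.0, "ty": 0, "tz": 3.0, "rx": 0, "ry": 0, "rz": 0, "grip": 70}, {"tx": -2.0, "ty": 0, "tz": 3.0, "rx": 0, "ry": 0, "rz": 0, "grip": 70}, {"tx": -2.0, "ty": 0, "tz": 3.0, "rx": 0, "ry": 0, "rz": 0, "grip": 70}])

```text
t: 1.03
eef_pos: [418.4, -357.2, 233.7]
tcp_rot: [-1.571, -0.0, -1.347]
ft_force: [0.2, -0.9, -0.3]
opening: 0.699
```

Emit:
move_arm(rows=[{"tx": -1.8, "ty": 0, "tz": 3.0, "rx": 0, "ry": 0, "rz": 0, "grip": 70}, {"tx": -1.8, "ty": 0, "tz": 3.0, "rx": 0, "ry": 0, "rz": 0, "grip": 70}, {"tx": -1.8, "ty": 0, "tz": 3.0, "rx": 0, "ry": 0, "rz": 0, "grip": 70}, {"tx": -1.8, "ty": 0, "tz": 3.0, "rx": 0, "ry": 0, "rz": 0, "grip": 70}, {"tx": -1.0, "ty": 0, "tz": 2.5, "rx": 0, "ry": 0, "rz": 0, "grip": 70}, {"tx": -0.7, "ty": 0, "tz": 1.5, "rx": 0, "ry": 0, "rz": 0, "grip": 70}, {"tx": 0, "ty": 0, "tz": 0, "rx": 0, "ry": 0, "rz": 0, "grip": 70}, {"tx": 0, "ty": 0, "tz": 0, "rx": 0, "ry": 0, "rz": 0, "grip": 70}])

```text
t: 1.7
eef_pos: [553.9, -235.8, 233.2]
tcp_rot: [-1.571, 0.0, -1.345]
ft_force: [-0.0, -0.5, -1.0]
opening: 0.7
```

```bash
python3 - <<'E'
from w import *
s=st(); c,p,D=wrist('w2'); P=cloud(c,D);H=P[...,2]
for lo,hi in((170,190),(110,120),(80,90)):
    m=(H>lo)&(H<hi)&(np.hypot(P[...,0]-617,P[...,1]+220)<110)
    q=P[m]; 
    if len(q): print(lo,len(q),((q.min(0)+q.max(0))/2).round(1),(q.max(0)-q.min(0)).round(1))
    if len(q)and lo==80: print(cv2.minAreaRect(q[:,:2].astype(np.float32)))
E
```

```text
t 1.7 pos [ 553.9 -235.8  233.2] rot [-1.571  0.    -1.345] F [-0.01 -0.45 -1.03] op 0.7
170 1910 [ 615.4 -219.9  176.8] [27.3 27.6  6.2]
110 9561 [ 615.6 -220.3  114.9] [89.1 89.4  7.8]
80 14799 [ 615.4 -220.5   84.1] [157.9 150.4   8.1]
((615.977783203125, -220.515869140625), (136.54917907714844, 127.28470611572266), 12.88329792022705)
```

View pics/w2.png

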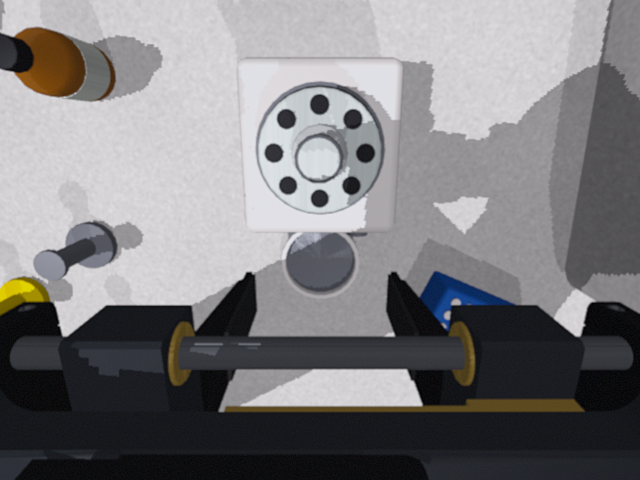

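The wrist view puts knob b at pixel (319,157), i.e. (615.4,-219.9), which agrees with the earlier average. Now I'll straddle it with the fingertips at about 150 mm height.

Emit:
move_arm(rows=[{"tx": -0.1, "ty": 0, "tz": 2.5, "rx": 0, "ry": 0, "rz": 0, "grip": 70}, {"tx": -0.1, "ty": 0, "tz": 2.5, "rx": 0, "ry": 0, "rz": 0, "grip": 70}, {"tx": 0, "ty": 0, "tz": 1.3, "rx": 0, "ry": 0, "rz": 0, "grip": 70}, {"tx": 0, "ty": 2.4, "tz": 0, "rx": 0, "ry": 0, "rz": 0, "grip": 70}, {"tx": 0, "ty": 2.4, "tz": 0, "rx": 0, "ry": 0, "rz": 0, "grip": 70}, {"tx": 0, "ty": 1.6, "tz": 0, "rx": 0, "ry": 0, "rz": 0, "grip": 70}, {"tx": 0, "ty": 0, "tz": 0, "rx": 0, "ry": 0, "rz": 0, "grip": 70}, {"tx": -0.7, "ty": 0, "tz": 0, "rx": 0, "ry": 0, "rz": 0, "grip": 70}, {"tx": -0.6, "ty": 0, "tz": 0, "rx": 0, "ry": 0, "rz": 0, "grip": 70}, {"tx": 0, "ty": 0, "tz": 0, "rx": 0, "ry": 0, "rz": 0, "grip": 70}])

```text
t: 2.58
eef_pos: [611.7, -207.1, 171.2]
tcp_rot: [-1.569, -0.001, -1.347]
ft_force: [0.4, 0.2, -0.6]
opening: 0.701
```

Emit:
move_arm(rows=[{"tx": -0.2, "ty": 0, "tz": 0, "rx": 0, "ry": 0, "rz": 0, "grip": 70}, {"tx": -0.1, "ty": 0, "tz": 0, "rx": 0, "ry": 0, "rz": 0, "grip": 70}, {"tx": -0.1, "ty": 0, "tz": 0, "rx": 0, "ry": 0, "rz": 0, "grip": 70}, {"tx": -0.1, "ty": 0, "tz": 0, "rx": 0, "ry": 0, "rz": 0, "grip": 70}, {"tx": -0.05, "ty": 0, "tz": 0, "rx": 0, "ry": 0, "rz": 0, "grip": 70}, {"tx": -0.05, "ty": 0, "tz": 0, "rx": 0, "ry": 0, "rz": 0, "grip": 70}])

```text
t: 3.08
eef_pos: [610.5, -201.9, 169.6]
tcp_rot: [-1.571, -0.0, -1.347]
ft_force: [-0.1, 0.2, 0.3]
opening: 0.699
```

Emit:
move_arm(rows=[{"tx": -0.05, "ty": 0, "tz": 0, "rx": 0, "ry": 0, "rz": 0, "grip": 70}, {"tx": -0.05, "ty": 0, "tz": 0, "rx": 0, "ry": 0, "rz": 0, "grip": 70}, {"tx": -0.05, "ty": 0, "tz": 0, "rx": 0, "ry": 0, "rz": 0, "grip": 70}, {"tx": -0.05, "ty": 0, "tz": 0, "rx": 0, "ry": 0, "rz": 0, "grip": 70}])

```text
t: 3.42
eef_pos: [610.2, -200.3, 169.7]
tcp_rot: [-1.571, -0.001, -1.347]
ft_force: [0.1, -4.2, 0.6]
opening: 0.695
```

Emit:
move_arm(rows=[{"tx": -0.05, "ty": 0, "tz": 0, "rx": 0, "ry": 0, "rz": 0, "grip": 70}, {"tx": 0, "ty": 0, "tz": 0, "rx": 0, "ry": 0, "rz": 0, "grip": 70}])

```text
t: 3.58
eef_pos: [610.1, -200.0, 169.8]
tcp_rot: [-1.57, -0.001, -1.347]
ft_force: [0.2, -5.1, 0.2]
opening: 0.701
```

Emit:
move_arm(rows=[{"tx": -0.05, "ty": 0, "tz": 0, "rx": 0, "ry": 0, "rz": 0, "grip": 70}, {"tx": 0, "ty": 0, "tz": 0, "rx": 0, "ry": 0, "rz": 0, "grip": 70}])

```text
t: 3.75
eef_pos: [610.0, -199.8, 169.8]
tcp_rot: [-1.57, -0.002, -1.347]
ft_force: [0.9, -6.1, -0.9]
opening: 0.701
```

Emit:
move_arm(rows=[{"tx": -0.05, "ty": 0, "tz": 0, "rx": 0, "ry": 0, "rz": 0, "grip": 70}, {"tx": -0.03, "ty": 0, "tz": 0, "rx": 0, "ry": 0, "rz": 0, "grip": 70}, {"tx": 0, "ty": 0, "tz": 0, "rx": 0, "ry": 0, "rz": 0, "grip": 70}, {"tx": 0, "ty": 0, "tz": 0, "rx": 0, "ry": 0, "rz": 0, "grip": 70}, {"tx": 0, "ty": 0, "tz": 0, "rx": 0, "ry": 0, "rz": 0, "grip": 70}, {"tx": 0, "ty": 0, "tz": 0, "rx": 0, "ry": 0, "rz": 0, "grip": 70}])

```text
t: 4.25
eef_pos: [610.0, -199.5, 169.8]
tcp_rot: [-1.57, -0.002, -1.347]
ft_force: [1.0, -8.2, -1.4]
opening: 0.702
```

```bash
python3 - <<'E'
from w import *
s=st(); c,p,D=wrist('w3'); P=cloud(c,D);H=P[...,2]
for lo,hi in((174,184),(110,120)):
    m=(H>lo)&(H<hi)&(np.hypot(P[...,0]-614,P[...,1]+220)<60)
    q=P[m]; 
    if len(q): print(lo,len(q),((q.min(0)+q.max(0))/2).round(1),(q.max(0)-q.min(0)).round(1))
E
```

```text
t 4.25 pos [ 610.  -199.5  169.8] rot [-1.57  -0.002 -1.347] F [ 0.95 -8.22 -1.36] op 0.702
174 3382 [ 611.6 -199.   179. ] [37.4 77.8 10. ]
110 10060 [ 615.7 -219.1  115. ] [89.5 88.9 10. ]
```

View pics/w3.png

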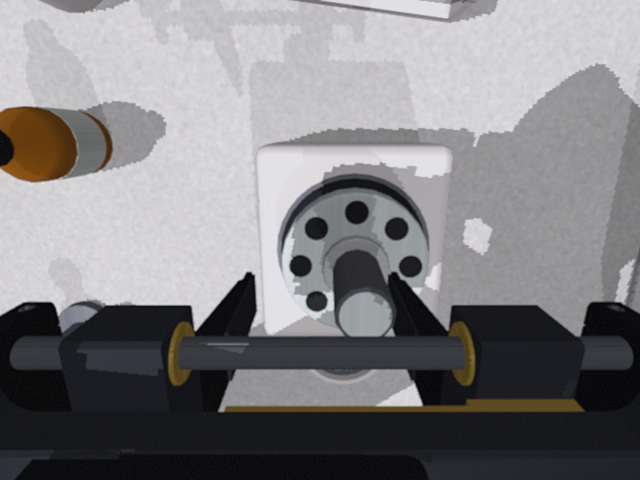

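Drive b gave only about 2 mm (around 0.02 rad) at 8 N, so it looks sound. I'll check its right side too.

Emit:
move_arm(rows=[{"tx": 0.8, "ty": 0, "tz": 0, "rx": 0, "ry": 0, "rz": 0, "grip": 70}, {"tx": 1.2, "ty": 0, "tz": 0, "rx": 0, "ry": 0, "rz": 0, "grip": 70}, {"tx": 1.0, "ty": 0, "tz": 0, "rx": 0, "ry": 0, "rz": 0, "grip": 70}, {"tx": 0.5, "ty": 0, "tz": 0, "rx": 0, "ry": 0, "rz": 0, "grip": 70}, {"tx": 0.1, "ty": 0, "tz": 0, "rx": 0, "ry": 0, "rz": 0, "grip": 70}, {"tx": 0.1, "ty": 0, "tz": 0, "rx": 0, "ry": 0, "rz": 0, "grip": 70}, {"tx": 0.05, "ty": 0, "tz": 0, "rx": 0, "ry": 0, "rz": 0, "grip": 70}])

```text
t: 4.88
eef_pos: [617.8, -234.7, 169.5]
tcp_rot: [-1.571, 0.0, -1.347]
ft_force: [0.2, -0.9, 0.6]
opening: 0.699
```

Emit:
move_arm(rows=[{"tx": 0.1, "ty": 0, "tz": 0, "rx": 0, "ry": 0, "rz": 0, "grip": 70}, {"tx": 0.1, "ty": 0, "tz": 0, "rx": 0, "ry": 0, "rz": 0, "grip": 70}, {"tx": 0.1, "ty": 0, "tz": 0, "rx": 0, "ry": 0, "rz": 0, "grip": 70}, {"tx": 0.05, "ty": 0, "tz": 0, "rx": 0, "ry": 0, "rz": 0, "grip": 70}, {"tx": 0.05, "ty": 0, "tz": 0, "rx": 0, "ry": 0, "rz": 0, "grip": 70}, {"tx": 0.05, "ty": 0, "tz": 0, "rx": 0, "ry": 0, "rz": 0, "grip": 70}])

```text
t: 5.38
eef_pos: [619.0, -239.1, 169.7]
tcp_rot: [-1.571, 0.0, -1.347]
ft_force: [0.7, 1.7, 1.0]
opening: 0.7
```

Emit:
move_arm(rows=[{"tx": 0.05, "ty": 0, "tz": 0, "rx": 0, "ry": 0, "rz": 0, "grip": 70}, {"tx": 0.05, "ty": 0, "tz": 0, "rx": 0, "ry": 0, "rz": 0, "grip": 70}, {"tx": 0.05, "ty": 0, "tz": 0, "rx": 0, "ry": 0, "rz": 0, "grip": 70}, {"tx": 0, "ty": 0, "tz": 0, "rx": 0, "ry": 0, "rz": 0, "grip": 70}])

```text
t: 5.72
eef_pos: [619.3, -240.6, 169.7]
tcp_rot: [-1.571, 0.0, -1.347]
ft_force: [-0.6, 0.7, 0.9]
opening: 0.698
```

Emit:
move_arm(rows=[{"tx": 0.05, "ty": 0, "tz": 0, "rx": 0, "ry": 0, "rz": 0, "grip": 70}, {"tx": 0.05, "ty": 0, "tz": 0, "rx": 0, "ry": 0, "rz": 0, "grip": 70}, {"tx": 0, "ty": 0, "tz": 0, "rx": 0, "ry": 0, "rz": 0, "grip": 70}])

```text
t: 5.97
eef_pos: [619.4, -241.2, 169.7]
tcp_rot: [-1.571, 0.001, -1.347]
ft_force: [-0.9, 5.4, 2.6]
opening: 0.698
```

Emit:
move_arm(rows=[{"tx": 0.05, "ty": 0, "tz": 0, "rx": 0, "ry": 0, "rz": 0, "grip": 70}, {"tx": 0, "ty": 0, "tz": 0, "rx": 0, "ry": 0, "rz": 0, "grip": 70}, {"tx": 0, "ty": 0, "tz": 0, "rx": 0, "ry": 0, "rz": 0, "grip": 70}, {"tx": 0, "ty": 0, "tz": 0, "rx": 0, "ry": 0, "rz": 0, "grip": 70}, {"tx": 0, "ty": 0, "tz": 0, "rx": 0, "ry": 0, "rz": 0, "grip": 70}])

```text
t: 6.38
eef_pos: [619.5, -241.4, 169.7]
tcp_rot: [-1.571, 0.001, -1.347]
ft_force: [-1.6, 5.9, 4.0]
opening: 0.698
```

Drive b's total play is only about 4 mm, compliance included, so it is sound. Next I'll return to centre, lift, turn to drive a's yaw and move over.

Emit:
move_arm(rows=[{"tx": -0.8, "ty": 0, "tz": 0, "rx": 0, "ry": 0, "rz": 0, "grip": 70}, {"tx": -1.4, "ty": 0, "tz": 0, "rx": 0, "ry": 0, "rz": 0, "grip": 70}, {"tx": 0, "ty": -2.4, "tz": 0, "rx": 0, "ry": 0, "rz": 0, "grip": 70}, {"tx": 0, "ty": -3.0, "tz": 0, "rx": 0, "ry": 0, "rz": 0, "grip": 70}, {"tx": 0, "ty": -1.0, "tz": 0, "rx": 0, "ry": 0, "rz": 0, "grip": 70}, {"tx": 0, "ty": 0, "tz": 0, "rx": 0, "ry": 0.0965, "rz": 0, "grip": 70}, {"tx": 0, "ty": 0, "tz": 0, "rx": 0, "ry": 0.0965, "rz": 0, "grip": 70}, {"tx": 0, "ty": 0, "tz": 0, "rx": 0, "ry": 0.0965, "rz": 0, "grip": 70}, {"tx": 0, "ty": 0, "tz": 0, "rx": 0, "ry": 0.0965, "rz": 0, "grip": 70}, {"tx": 0, "ty": 0, "tz": 0, "rx": 0, "ry": 0, "rz": 0, "grip": 70}])

```text
t: 7.22
eef_pos: [614.5, -220.1, 233.3]
tcp_rot: [-1.571, -0.0, -1.737]
ft_force: [-0.0, -0.0, -0.4]
opening: 0.698
```

Emit:
move_arm(rows=[{"tx": -3.5, "ty": 0, "tz": -1.2, "rx": 0, "ry": 0, "rz": 0, "grip": 70}, {"tx": -3.5, "ty": 0, "tz": -1.2, "rx": 0, "ry": 0, "rz": 0, "grip": 70}, {"tx": -3.5, "ty": 0, "tz": -1.2, "rx": 0, "ry": 0, "rz": 0, "grip": 70}, {"tx": -3.5, "ty": 0, "tz": -1.2, "rx": 0, "ry": 0, "rz": 0, "grip": 70}, {"tx": -3.5, "ty": 0, "tz": -1.2, "rx": 0, "ry": 0, "rz": 0, "grip": 70}, {"tx": -3.5, "ty": 0, "tz": -1.2, "rx": 0, "ry": 0, "rz": 0, "grip": 70}, {"tx": -3.5, "ty": 0, "tz": -1.2, "rx": 0, "ry": 0, "rz": 0, "grip": 70}, {"tx": -3.5, "ty": 0, "tz": -1.2, "rx": 0, "ry": 0, "rz": 0, "grip": 70}, {"tx": -3.5, "ty": 0, "tz": -1.2, "rx": 0, "ry": 0, "rz": 0, "grip": 70}, {"tx": -3.5, "ty": 0, "tz": -1.2, "rx": 0, "ry": 0, "rz": 0, "grip": 70}])

```text
t: 8.05
eef_pos: [551.9, 146.0, 233.5]
tcp_rot: [-1.57, -0.0, -1.729]
ft_force: [1.2, 0.1, 0.1]
opening: 0.7
```

Emit:
move_arm(rows=[{"tx": -3.0, "ty": 0, "tz": -1.0, "rx": 0, "ry": 0, "rz": 0, "grip": 70}, {"tx": -2.5, "ty": 0, "tz": -1.0, "rx": 0, "ry": 0, "rz": 0, "grip": 70}, {"tx": -1.6, "ty": 0, "tz": -0.6, "rx": 0, "ry": 0, "rz": 0, "grip": 70}, {"tx": 0, "ty": 0, "tz": 0, "rx": 0, "ry": 0, "rz": 0, "grip": 70}, {"tx": 0, "ty": 0, "tz": 0, "rx": 0, "ry": 0, "rz": 0, "grip": 70}])

```text
t: 8.47
eef_pos: [538.1, 219.1, 233.3]
tcp_rot: [-1.571, -0.0, -1.729]
ft_force: [-0.0, -1.0, 0.0]
opening: 0.699
```

```bash
python3 - <<'E'
from w import *
s=st(); c,p,D=wrist('w4'); P=cloud(c,D);H=P[...,2]
for lo,hi in((170,190),(110,120),(80,90)):
    m=(H>lo)&(H<hi)&(np.hypot(P[...,0]-602,P[...,1]-211)<110)
    q=P[m]; 
    if len(q): print(lo,len(q),((q.min(0)+q.max(0))/2).round(1),(q.max(0)-q.min(0)).round(1))
    if len(q)and lo==80: print(cv2.minAreaRect(q[:,:2].astype(np.float32)))
    if lo==170:
        k=(q.min(0)+q.max(0))/2; d=k-s['eef_pos']; y=s['tcp_rot'][2]
        print('tx',d[0]*np.cos(y)+d[1]*np.sin(y),'tz',-d[0]*np.sin(y)+d[1]*np.cos(y))
E
```

```text
t 8.47 pos [538.1 219.1 233.3] rot [-1.571 -0.    -1.729] F [-0.04 -0.95  0.04] op 0.699
170 1904 [600.1 211.2 176.7] [27.6 27.6  6.8]
tx -1.9343564180456791 tz 62.421451719754785
110 9486 [600.2 211.3 115.4] [89.7 89.3  9.1]
80 14748 [600.3 211.2  83.8] [152.9 144.7   7.6]
((600.0755615234375, 210.80282592773438), (127.50602722167969, 137.2572021484375), 80.78722381591797)
```

View pics/w4.png

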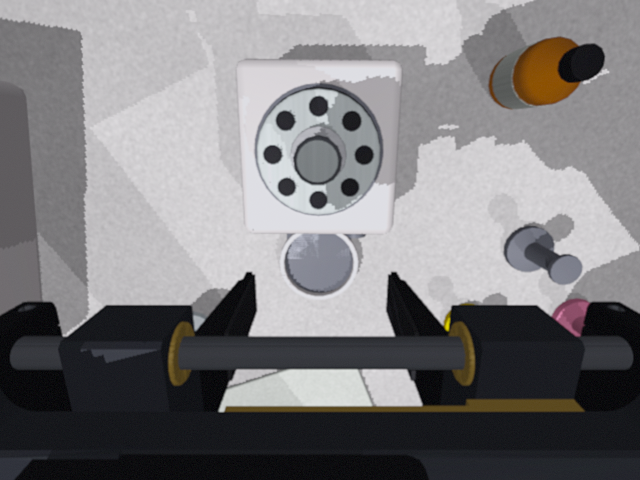

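Knob a is at pixel (318,158), i.e. (600.1,211.2). I'll straddle it and push left.

Emit:
move_arm(rows=[{"tx": -0.1, "ty": 0, "tz": 2.5, "rx": 0, "ry": 0, "rz": 0, "grip": 70}, {"tx": -0.1, "ty": 0, "tz": 2.5, "rx": 0, "ry": 0, "rz": 0, "grip": 70}, {"tx": 0, "ty": 0, "tz": 1.2, "rx": 0, "ry": 0, "rz": 0, "grip": 70}, {"tx": 0, "ty": 2.4, "tz": 0, "rx": 0, "ry": 0, "rz": 0, "grip": 70}, {"tx": 0, "ty": 2.4, "tz": 0, "rx": 0, "ry": 0, "rz": 0, "grip": 70}, {"tx": 0, "ty": 1.6, "tz": 0, "rx": 0, "ry": 0, "rz": 0, "grip": 70}, {"tx": -0.8, "ty": 0, "tz": 0, "rx": 0, "ry": 0, "rz": 0, "grip": 70}, {"tx": -0.7, "ty": 0, "tz": 0, "rx": 0, "ry": 0, "rz": 0, "grip": 70}, {"tx": -0.2, "ty": 0, "tz": 0, "rx": 0, "ry": 0, "rz": 0, "grip": 70}, {"tx": -0.1, "ty": 0, "tz": 0, "rx": 0, "ry": 0, "rz": 0, "grip": 70}])

```text
t: 9.35
eef_pos: [603.7, 228.7, 171.0]
tcp_rot: [-1.569, 0.001, -1.732]
ft_force: [0.0, 0.2, -0.0]
opening: 0.703
```

Emit:
move_arm(rows=[{"tx": -0.1, "ty": 0, "tz": 0, "rx": 0, "ry": 0, "rz": 0, "grip": 70}, {"tx": -0.05, "ty": 0, "tz": 0, "rx": 0, "ry": 0, "rz": 0, "grip": 70}, {"tx": -0.05, "ty": 0, "tz": 0, "rx": 0, "ry": 0, "rz": 0, "grip": 70}, {"tx": -0.05, "ty": 0, "tz": 0, "rx": 0, "ry": 0, "rz": 0, "grip": 70}, {"tx": -0.05, "ty": 0, "tz": 0, "rx": 0, "ry": 0, "rz": 0, "grip": 70}])

```text
t: 9.77
eef_pos: [603.6, 231.0, 169.8]
tcp_rot: [-1.571, -0.0, -1.733]
ft_force: [0.5, -1.1, 1.4]
opening: 0.703
```

Emit:
move_arm(rows=[{"tx": -0.05, "ty": 0, "tz": 0, "rx": 0, "ry": 0, "rz": 0, "grip": 70}, {"tx": -0.05, "ty": 0, "tz": 0, "rx": 0, "ry": 0, "rz": 0, "grip": 70}, {"tx": -0.05, "ty": 0, "tz": 0, "rx": 0, "ry": 0, "rz": 0, "grip": 70}, {"tx": -0.05, "ty": 0, "tz": 0, "rx": 0, "ry": 0, "rz": 0, "grip": 70}])

```text
t: 10.1
eef_pos: [603.9, 233.0, 169.6]
tcp_rot: [-1.571, -0.0, -1.733]
ft_force: [-0.8, -0.7, 0.8]
opening: 0.697
```

Drive a keeps giving with little force, so it is probably the worn one. I'll continue gently.

Emit:
move_arm(rows=[{"tx": -0.05, "ty": 0, "tz": 0, "rx": 0, "ry": 0, "rz": 0, "grip": 70}, {"tx": -0.05, "ty": 0, "tz": 0, "rx": 0, "ry": 0, "rz": 0, "grip": 70}, {"tx": -0.05, "ty": 0, "tz": 0, "rx": 0, "ry": 0, "rz": 0, "grip": 70}, {"tx": -0.05, "ty": 0, "tz": 0, "rx": 0, "ry": 0, "rz": 0, "grip": 70}, {"tx": -0.05, "ty": 0, "tz": 0, "rx": 0, "ry": 0, "rz": 0, "grip": 70}])

```text
t: 10.52
eef_pos: [604.3, 235.6, 169.6]
tcp_rot: [-1.571, -0.0, -1.733]
ft_force: [0.2, -0.8, 1.0]
opening: 0.702
```

Emit:
move_arm(rows=[{"tx": -0.05, "ty": 0, "tz": 0, "rx": 0, "ry": 0, "rz": 0, "grip": 70}, {"tx": -0.05, "ty": 0, "tz": 0, "rx": 0, "ry": 0, "rz": 0, "grip": 70}, {"tx": -0.05, "ty": 0, "tz": 0, "rx": 0, "ry": 0, "rz": 0, "grip": 70}, {"tx": -0.05, "ty": 0, "tz": 0, "rx": 0, "ry": 0, "rz": 0, "grip": 70}])

```text
t: 10.85
eef_pos: [604.6, 237.6, 169.6]
tcp_rot: [-1.571, -0.0, -1.733]
ft_force: [1.1, -1.0, 1.1]
opening: 0.702
```

Emit:
move_arm(rows=[{"tx": -0.05, "ty": 0, "tz": 0, "rx": 0, "ry": 0, "rz": 0, "grip": 70}, {"tx": -0.05, "ty": 0, "tz": 0, "rx": 0, "ry": 0, "rz": 0, "grip": 70}, {"tx": -0.05, "ty": 0, "tz": 0, "rx": 0, "ry": 0, "rz": 0, "grip": 70}])

```text
t: 11.1
eef_pos: [604.8, 239.0, 169.6]
tcp_rot: [-1.571, -0.0, -1.733]
ft_force: [0.6, -0.4, 1.1]
opening: 0.7
```

Emit:
move_arm(rows=[{"tx": -0.05, "ty": 0, "tz": 0, "rx": 0, "ry": 0, "rz": 0, "grip": 70}, {"tx": -0.05, "ty": 0, "tz": 0, "rx": 0, "ry": 0, "rz": 0, "grip": 70}, {"tx": -0.05, "ty": 0, "tz": 0, "rx": 0, "ry": 0, "rz": 0, "grip": 70}])

```text
t: 11.35
eef_pos: [605.1, 240.5, 169.6]
tcp_rot: [-1.571, -0.0, -1.733]
ft_force: [0.2, 0.5, 0.6]
opening: 0.7
```

Emit:
move_arm(rows=[{"tx": -0.05, "ty": 0, "tz": 0, "rx": 0, "ry": 0, "rz": 0, "grip": 70}, {"tx": -0.05, "ty": 0, "tz": 0, "rx": 0, "ry": 0, "rz": 0, "grip": 70}, {"tx": -0.05, "ty": 0, "tz": 0, "rx": 0, "ry": 0, "rz": 0, "grip": 70}])

```text
t: 11.6
eef_pos: [605.3, 242.0, 169.6]
tcp_rot: [-1.571, -0.0, -1.733]
ft_force: [-0.1, -1.7, 0.6]
opening: 0.698
```

Emit:
move_arm(rows=[{"tx": -0.05, "ty": 0, "tz": 0, "rx": 0, "ry": 0, "rz": 0, "grip": 70}, {"tx": -0.05, "ty": 0, "tz": 0, "rx": 0, "ry": 0, "rz": 0, "grip": 70}, {"tx": 0, "ty": 0, "tz": 0, "rx": 0, "ry": 0, "rz": 0, "grip": 70}])

```text
t: 11.85
eef_pos: [605.5, 243.0, 169.6]
tcp_rot: [-1.571, -0.0, -1.733]
ft_force: [-0.0, -1.1, 0.7]
opening: 0.701
```

Emit:
move_arm(rows=[{"tx": -0.05, "ty": 0, "tz": 0, "rx": 0, "ry": 0, "rz": 0, "grip": 70}, {"tx": -0.05, "ty": 0, "tz": 0, "rx": 0, "ry": 0, "rz": 0, "grip": 70}, {"tx": 0, "ty": 0, "tz": 0, "rx": 0, "ry": 0, "rz": 0, "grip": 70}])

```text
t: 12.1
eef_pos: [605.6, 243.9, 169.6]
tcp_rot: [-1.571, -0.0, -1.733]
ft_force: [-0.2, -1.3, 0.5]
opening: 0.701
```

Emit:
move_arm(rows=[{"tx": -0.05, "ty": 0, "tz": 0, "rx": 0, "ry": 0, "rz": 0, "grip": 70}, {"tx": -0.05, "ty": 0, "tz": 0, "rx": 0, "ry": 0, "rz": 0, "grip": 70}, {"tx": 0, "ty": 0, "tz": 0, "rx": 0, "ry": 0, "rz": 0, "grip": 70}])

```text
t: 12.35
eef_pos: [605.8, 244.7, 169.6]
tcp_rot: [-1.571, -0.001, -1.733]
ft_force: [-0.7, -3.8, 0.7]
opening: 0.698
```

Force is rising at the stop, now about 3.7 N. I'll bring it up to 8 N.

Emit:
move_arm(rows=[{"tx": -0.05, "ty": 0, "tz": 0, "rx": 0, "ry": 0, "rz": 0, "grip": 70}, {"tx": -0.05, "ty": 0, "tz": 0, "rx": 0, "ry": 0, "rz": 0, "grip": 70}, {"tx": 0, "ty": 0, "tz": 0, "rx": 0, "ry": 0, "rz": 0, "grip": 70}])

```text
t: 12.6
eef_pos: [605.9, 245.5, 169.6]
tcp_rot: [-1.571, -0.001, -1.733]
ft_force: [-1.1, -5.5, 1.7]
opening: 0.702
```

Emit:
move_arm(rows=[{"tx": -0.05, "ty": 0, "tz": 0, "rx": 0, "ry": 0, "rz": 0, "grip": 70}, {"tx": -0.05, "ty": 0, "tz": 0, "rx": 0, "ry": 0, "rz": 0, "grip": 70}, {"tx": 0, "ty": 0, "tz": 0, "rx": 0, "ry": 0, "rz": 0, "grip": 70}])

```text
t: 12.85
eef_pos: [606.0, 246.1, 169.5]
tcp_rot: [-1.571, -0.002, -1.733]
ft_force: [-1.8, -9.0, 3.1]
opening: 0.698
```

Emit:
move_arm(rows=[{"tx": 0, "ty": 0, "tz": 0, "rx": 0, "ry": 0, "rz": 0, "grip": 70}, {"tx": 0, "ty": 0, "tz": 0, "rx": 0, "ry": 0, "rz": 0, "grip": 70}, {"tx": 0, "ty": 0, "tz": 0, "rx": 0, "ry": 0, "rz": 0, "grip": 70}, {"tx": 0, "ty": 0, "tz": 0, "rx": 0, "ry": 0, "rz": 0, "grip": 70}, {"tx": 0, "ty": 0, "tz": 0, "rx": 0, "ry": 0, "rz": 0, "grip": 70}, {"tx": 0, "ty": 0, "tz": 0, "rx": 0, "ry": 0, "rz": 0, "grip": 70}])

```text
t: 13.35
eef_pos: [606.0, 246.1, 169.5]
tcp_rot: [-1.571, -0.002, -1.733]
ft_force: [-1.6, -7.6, 2.0]
opening: 0.699
```

```bash
python3 - <<'E'
from w import *
s=st(); c,p,D=wrist('w5')
E
```

```text
t 13.35 pos [606.  246.1 169.5] rot [-1.571 -0.002 -1.733] F [-1.56 -7.64  1.97] op 0.699
```

View pics/w5.png

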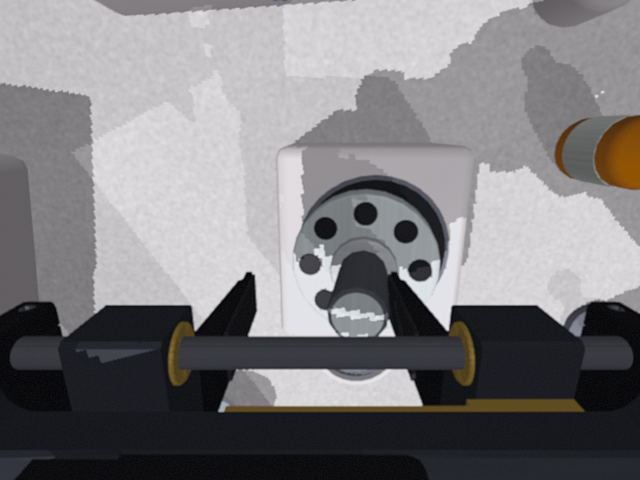

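Emit:
move_arm(rows=[{"tx": 0.5, "ty": 0, "tz": 0, "rx": 0, "ry": 0, "rz": 0, "grip": 70}, {"tx": 0.8, "ty": 0, "tz": 0, "rx": 0, "ry": 0, "rz": 0, "grip": 70}, {"tx": 0.8, "ty": 0, "tz": 0, "rx": 0, "ry": 0, "rz": 0, "grip": 70}, {"tx": 0.5, "ty": 0, "tz": 0, "rx": 0, "ry": 0, "rz": 0, "grip": 70}, {"tx": 0.3, "ty": 0, "tz": 0, "rx": 0, "ry": 0, "rz": 0, "grip": 70}, {"tx": 0.1, "ty": 0, "tz": 0, "rx": 0, "ry": 0, "rz": 0, "grip": 70}, {"tx": 0.1, "ty": 0, "tz": 0, "rx": 0, "ry": 0, "rz": 0, "grip": 70}])

```text
t: 13.98
eef_pos: [601.2, 216.1, 169.7]
tcp_rot: [-1.571, 0.0, -1.733]
ft_force: [-0.3, -0.6, 0.4]
opening: 0.702
```

The disc and knob lean clearly left (dark gap on the disc's right edge at (445,220)), so drive a is worn, with about 0.15 rad of play. Pushing right now.

Emit:
move_arm(rows=[{"tx": 0.1, "ty": 0, "tz": 0, "rx": 0, "ry": 0, "rz": 0, "grip": 70}, {"tx": 0.1, "ty": 0, "tz": 0, "rx": 0, "ry": 0, "rz": 0, "grip": 70}, {"tx": 0.1, "ty": 0, "tz": 0, "rx": 0, "ry": 0, "rz": 0, "grip": 70}, {"tx": 0.1, "ty": 0, "tz": 0, "rx": 0, "ry": 0, "rz": 0, "grip": 70}, {"tx": 0.1, "ty": 0, "tz": 0, "rx": 0, "ry": 0, "rz": 0, "grip": 70}, {"tx": 0.1, "ty": 0, "tz": 0, "rx": 0, "ry": 0, "rz": 0, "grip": 70}, {"tx": 0.1, "ty": 0, "tz": 0, "rx": 0, "ry": 0, "rz": 0, "grip": 70}, {"tx": 0.1, "ty": 0, "tz": 0, "rx": 0, "ry": 0, "rz": 0, "grip": 70}, {"tx": 0.1, "ty": 0, "tz": 0, "rx": 0, "ry": 0, "rz": 0, "grip": 70}, {"tx": 0.1, "ty": 0, "tz": 0, "rx": 0, "ry": 0, "rz": 0, "grip": 70}])

```text
t: 14.82
eef_pos: [599.6, 206.5, 169.7]
tcp_rot: [-1.57, 0.0, -1.733]
ft_force: [0.0, 2.2, 0.6]
opening: 0.702
```

Emit:
move_arm(rows=[{"tx": 0.1, "ty": 0, "tz": 0, "rx": 0, "ry": 0, "rz": 0, "grip": 70}, {"tx": 0.1, "ty": 0, "tz": 0, "rx": 0, "ry": 0, "rz": 0, "grip": 70}, {"tx": 0.1, "ty": 0, "tz": 0, "rx": 0, "ry": 0, "rz": 0, "grip": 70}, {"tx": 0.1, "ty": 0, "tz": 0, "rx": 0, "ry": 0, "rz": 0, "grip": 70}, {"tx": 0.1, "ty": 0, "tz": 0, "rx": 0, "ry": 0, "rz": 0, "grip": 70}, {"tx": 0.1, "ty": 0, "tz": 0, "rx": 0, "ry": 0, "rz": 0, "grip": 70}, {"tx": 0.1, "ty": 0, "tz": 0, "rx": 0, "ry": 0, "rz": 0, "grip": 70}, {"tx": 0.1, "ty": 0, "tz": 0, "rx": 0, "ry": 0, "rz": 0, "grip": 70}, {"tx": 0.1, "ty": 0, "tz": 0, "rx": 0, "ry": 0, "rz": 0, "grip": 70}, {"tx": 0.1, "ty": 0, "tz": 0, "rx": 0, "ry": 0, "rz": 0, "grip": 70}])

```text
t: 15.65
eef_pos: [597.9, 196.4, 169.6]
tcp_rot: [-1.571, -0.0, -1.733]
ft_force: [-0.2, 0.7, 0.1]
opening: 0.704
```

Emit:
move_arm(rows=[{"tx": 0.1, "ty": 0, "tz": 0, "rx": 0, "ry": 0, "rz": 0, "grip": 70}, {"tx": 0.1, "ty": 0, "tz": 0, "rx": 0, "ry": 0, "rz": 0, "grip": 70}, {"tx": 0.1, "ty": 0, "tz": 0, "rx": 0, "ry": 0, "rz": 0, "grip": 70}, {"tx": 0.1, "ty": 0, "tz": 0, "rx": 0, "ry": 0, "rz": 0, "grip": 70}, {"tx": 0.1, "ty": 0, "tz": 0, "rx": 0, "ry": 0, "rz": 0, "grip": 70}, {"tx": 0.1, "ty": 0, "tz": 0, "rx": 0, "ry": 0, "rz": 0, "grip": 70}, {"tx": 0.1, "ty": 0, "tz": 0, "rx": 0, "ry": 0, "rz": 0, "grip": 70}, {"tx": 0.1, "ty": 0, "tz": 0, "rx": 0, "ry": 0, "rz": 0, "grip": 70}])

```text
t: 16.32
eef_pos: [596.6, 188.6, 169.6]
tcp_rot: [-1.571, -0.0, -1.733]
ft_force: [-0.3, 1.9, 2.3]
opening: 0.696
```

Emit:
move_arm(rows=[{"tx": 0.05, "ty": 0, "tz": 0, "rx": 0, "ry": 0, "rz": 0, "grip": 70}, {"tx": 0.05, "ty": 0, "tz": 0, "rx": 0, "ry": 0, "rz": 0, "grip": 70}, {"tx": 0.05, "ty": 0, "tz": 0, "rx": 0, "ry": 0, "rz": 0, "grip": 70}, {"tx": 0.05, "ty": 0, "tz": 0, "rx": 0, "ry": 0, "rz": 0, "grip": 70}, {"tx": 0.05, "ty": 0, "tz": 0, "rx": 0, "ry": 0, "rz": 0, "grip": 70}, {"tx": 0.05, "ty": 0, "tz": 0, "rx": 0, "ry": 0, "rz": 0, "grip": 70}])

```text
t: 16.82
eef_pos: [596.1, 185.7, 169.6]
tcp_rot: [-1.571, -0.0, -1.733]
ft_force: [-0.4, -0.1, 1.5]
opening: 0.699
```

Emit:
move_arm(rows=[{"tx": 0.05, "ty": 0, "tz": 0, "rx": 0, "ry": 0, "rz": 0, "grip": 70}, {"tx": 0.05, "ty": 0, "tz": 0, "rx": 0, "ry": 0, "rz": 0, "grip": 70}, {"tx": 0.05, "ty": 0, "tz": 0, "rx": 0, "ry": 0, "rz": 0, "grip": 70}, {"tx": 0, "ty": 0, "tz": 0, "rx": 0, "ry": 0, "rz": 0, "grip": 70}])

```text
t: 17.15
eef_pos: [595.9, 184.1, 169.6]
tcp_rot: [-1.571, -0.0, -1.733]
ft_force: [0.4, -0.6, 0.0]
opening: 0.703
```

Emit:
move_arm(rows=[{"tx": 0.05, "ty": 0, "tz": 0, "rx": 0, "ry": 0, "rz": 0, "grip": 70}, {"tx": 0.05, "ty": 0, "tz": 0, "rx": 0, "ry": 0, "rz": 0, "grip": 70}, {"tx": 0.05, "ty": 0, "tz": 0, "rx": 0, "ry": 0, "rz": 0, "grip": 70}])

```text
t: 17.4
eef_pos: [595.6, 182.7, 169.6]
tcp_rot: [-1.571, -0.0, -1.733]
ft_force: [0.0, 0.5, 0.5]
opening: 0.699
```

Emit:
move_arm(rows=[{"tx": 0.05, "ty": 0, "tz": 0, "rx": 0, "ry": 0, "rz": 0, "grip": 70}, {"tx": 0.05, "ty": 0, "tz": 0, "rx": 0, "ry": 0, "rz": 0, "grip": 70}, {"tx": 0.05, "ty": 0, "tz": 0, "rx": 0, "ry": 0, "rz": 0, "grip": 70}])

```text
t: 17.65
eef_pos: [595.4, 181.2, 169.6]
tcp_rot: [-1.571, -0.0, -1.733]
ft_force: [0.3, 1.2, 0.7]
opening: 0.698
```

Emit:
move_arm(rows=[{"tx": 0.05, "ty": 0, "tz": 0, "rx": 0, "ry": 0, "rz": 0, "grip": 70}, {"tx": 0.05, "ty": 0, "tz": 0, "rx": 0, "ry": 0, "rz": 0, "grip": 70}, {"tx": 0.05, "ty": 0, "tz": 0, "rx": 0, "ry": 0, "rz": 0, "grip": 70}])

```text
t: 17.9
eef_pos: [595.1, 179.7, 169.6]
tcp_rot: [-1.571, -0.0, -1.733]
ft_force: [0.3, 0.6, 0.5]
opening: 0.704
```

Emit:
move_arm(rows=[{"tx": 0.05, "ty": 0, "tz": 0, "rx": 0, "ry": 0, "rz": 0, "grip": 70}, {"tx": 0.05, "ty": 0, "tz": 0, "rx": 0, "ry": 0, "rz": 0, "grip": 70}, {"tx": 0.05, "ty": 0, "tz": 0, "rx": 0, "ry": 0, "rz": 0, "grip": 70}, {"tx": 0, "ty": 0, "tz": 0, "rx": 0, "ry": 0, "rz": 0, "grip": 70}])

```text
t: 18.23
eef_pos: [594.9, 178.4, 169.7]
tcp_rot: [-1.571, 0.0, -1.733]
ft_force: [0.9, 2.6, -0.1]
opening: 0.697
```

Emit:
move_arm(rows=[{"tx": 0.05, "ty": 0, "tz": 0, "rx": 0, "ry": 0, "rz": 0, "grip": 70}, {"tx": 0.05, "ty": 0, "tz": 0, "rx": 0, "ry": 0, "rz": 0, "grip": 70}, {"tx": 0, "ty": 0, "tz": 0, "rx": 0, "ry": 0, "rz": 0, "grip": 70}])

```text
t: 18.48
eef_pos: [594.8, 177.6, 169.6]
tcp_rot: [-1.571, 0.001, -1.733]
ft_force: [0.5, 5.1, 0.2]
opening: 0.697
```

Emit:
move_arm(rows=[{"tx": 0.05, "ty": 0, "tz": 0, "rx": 0, "ry": 0, "rz": 0, "grip": 70}, {"tx": 0.05, "ty": 0, "tz": 0, "rx": 0, "ry": 0, "rz": 0, "grip": 70}, {"tx": 0, "ty": 0, "tz": 0, "rx": 0, "ry": 0, "rz": 0, "grip": 70}])

```text
t: 18.73
eef_pos: [594.7, 177.0, 169.7]
tcp_rot: [-1.57, 0.001, -1.733]
ft_force: [0.5, 6.6, -0.0]
opening: 0.702
```

Emit:
move_arm(rows=[{"tx": 0.05, "ty": 0, "tz": 0, "rx": 0, "ry": 0, "rz": 0, "grip": 70}, {"tx": 0, "ty": 0, "tz": 0, "rx": 0, "ry": 0, "rz": 0, "grip": 70}, {"tx": 0, "ty": 0, "tz": 0, "rx": 0, "ry": 0, "rz": 0, "grip": 70}, {"tx": 0, "ty": 0, "tz": 0, "rx": 0, "ry": 0, "rz": 0, "grip": 70}, {"tx": 0, "ty": 0, "tz": 0, "rx": 0, "ry": 0, "rz": 0, "grip": 70}, {"tx": 0, "ty": 0, "tz": 0, "rx": 0, "ry": 0, "rz": 0, "grip": 70}, {"tx": 0, "ty": 0, "tz": 0, "rx": 0, "ry": 0, "rz": 0, "grip": 70}])

```text
t: 19.32
eef_pos: [594.6, 176.6, 169.7]
tcp_rot: [-1.57, 0.001, -1.733]
ft_force: [1.2, 7.9, 0.0]
opening: 0.7
```

Both holds are done, at about 8 N for over 0.5 s each. I'll centre off the leaning knob, lift, and turn the wrist half a turn so the camera side stays away from the rotor later.

Emit:
move_arm(rows=[{"tx": -0.4, "ty": 0, "tz": 0, "rx": 0, "ry": 0, "rz": 0, "grip": 70}, {"tx": -0.8, "ty": 0, "tz": 0, "rx": 0, "ry": 0, "rz": 0, "grip": 70}, {"tx": -0.6, "ty": 0, "tz": 0, "rx": 0, "ry": 0, "rz": 0, "grip": 70}, {"tx": 0, "ty": 0, "tz": 0, "rx": 0, "ry": 0, "rz": 0, "grip": 70}, {"tx": 0, "ty": -2.0, "tz": 0, "rx": 0, "ry": 0, "rz": 0, "grip": 70}, {"tx": 0, "ty": -3.0, "tz": 0, "rx": 0, "ry": 0, "rz": 0, "grip": 70}, {"tx": 0, "ty": -2.5, "tz": 0, "rx": 0, "ry": 0, "rz": 0, "grip": 70}, {"tx": 0, "ty": 0, "tz": -4.0, "rx": 0, "ry": 0, "rz": 0, "grip": 70}, {"tx": 0, "ty": 0, "tz": -3.0, "rx": 0, "ry": 0, "rz": 0, "grip": 70}, {"tx": 0, "ty": 0, "tz": 0, "rx": 0, "ry": 0, "rz": 0, "grip": 70}])

```text
t: 20.15
eef_pos: [524.0, 205.4, 245.1]
tcp_rot: [-1.572, -0.001, -1.732]
ft_force: [1.0, 0.1, 1.1]
opening: 0.697
```

```bash
python3 - <<'E'
from w import *
s=st(); print(np.round(s['joints'],3)); c,p,D=wrist('w6'); P=cloud(c,D);H=P[...,2]
for lo,hi in((168,190),(104,126),(80,90)):
    m=(H>lo)&(H<hi)&(np.hypot(P[...,0]-600,P[...,1]-211)<70)
    q=P[m]
    if len(q): print(lo,len(q),((q.min(0)+q.max(0))/2).round(1),(q.max(0)-q.min(0)).round(1))
q=P[(H>10.5)&(H<18)&(np.hypot(P[...,0]-480,P[...,1]-230)<50)]
if len(q)>30:
    A=np.c_[2*q[:,:2],np.ones(len(q))];b=(q[:,:2]**2).sum(1);z=np.linalg.lstsq(A,b,rcond=None)[0];print('tray',z[:2],np.sqrt(z[2]+z[0]**2+z[1]**2),len(q))
E
```

```text
t 20.15 pos [524.  205.4 245.1] rot [-1.572e+00 -1.000e-03 -1.732e+00] F [0.98 0.11 1.11] op 0.697
[ 0.256  0.391  1.698 -0.     1.054  1.988]
168 1778 [597.4 195.2 173.9] [27.5 28.2 11.7]
104 9527 [598.9 203.3 115.8] [89.7 88.7 20.2]
80 10807 [600.2 210.7  84. ] [139.3 134.    8. ]
tray [479.9910008  230.51416475] 40.11804622154595 853
```

View pics/w6.png

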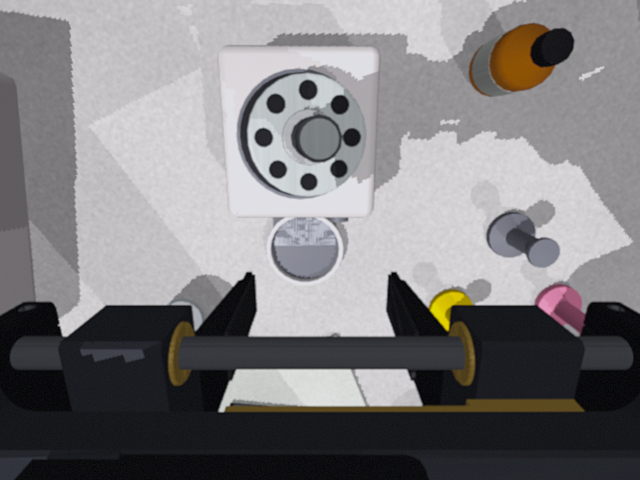

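The rotor is left leaning right: the knob top moved from y=211.2 to 195.2, about 0.137 rad. The wrist view gives tray a at (480.0,230.5). The grey marker is in view, with its cap at (543,250) and foot at (511,233), near yellow (452,310) and pink (560,305). Moving towards the marker and turning.

Emit:
move_arm(rows=[{"tx": 3.0, "ty": 0, "tz": 0.4, "rx": 0, "ry": 0, "rz": 0, "grip": 70}, {"tx": 3.5, "ty": 0, "tz": 0.5, "rx": 0, "ry": 0, "rz": 0, "grip": 70}, {"tx": 3.5, "ty": 0, "tz": 0.5, "rx": 0, "ry": 0, "rz": 0, "grip": 70}, {"tx": 3.5, "ty": 0, "tz": 0.5, "rx": 0, "ry": 0, "rz": 0, "grip": 70}, {"tx": 3.5, "ty": 0, "tz": 0.4, "rx": 0, "ry": 0, "rz": 0, "grip": 70}, {"tx": 3.0, "ty": 0, "tz": 0.4, "rx": 0, "ry": 0, "rz": 0, "grip": 70}, {"tx": 1.4, "ty": 0, "tz": 0.1, "rx": 0, "ry": 0, "rz": 0, "grip": 70}, {"tx": 0, "ty": 0, "tz": 0, "rx": 0, "ry": -0.12, "rz": 0, "grip": 70}, {"tx": 0, "ty": 0, "tz": 0, "rx": 0, "ry": -0.12, "rz": 0, "grip": 70}, {"tx": 0, "ty": 0, "tz": 0, "rx": 0, "ry": -0.12, "rz": 0, "grip": 70}])

```text
t: 21.03
eef_pos: [522.0, -11.8, 244.5]
tcp_rot: [-1.571, -0.0, -1.368]
ft_force: [-0.1, -0.1, -0.4]
opening: 0.704
```

Emit:
move_arm(rows=[{"tx": 0, "ty": 0, "tz": 0, "rx": 0, "ry": -0.12, "rz": 0, "grip": 70}, {"tx": 0, "ty": 0, "tz": 0, "rx": 0, "ry": -0.12, "rz": 0, "grip": 70}, {"tx": 0, "ty": 0, "tz": 0, "rx": 0, "ry": -0.12, "rz": 0, "grip": 70}, {"tx": 0, "ty": 0, "tz": 0, "rx": 0, "ry": -0.12, "rz": 0, "grip": 70}, {"tx": 0, "ty": 0, "tz": 0, "rx": 0, "ry": -0.12, "rz": 0, "grip": 70}, {"tx": 0, "ty": 0, "tz": 0, "rx": 0, "ry": -0.12, "rz": 0, "grip": 70}, {"tx": 0, "ty": 0, "tz": 0, "rx": 0, "ry": -0.12, "rz": 0, "grip": 70}, {"tx": 0, "ty": 0, "tz": 0, "rx": 0, "ry": -0.12, "rz": 0, "grip": 70}, {"tx": 0, "ty": 0, "tz": 0, "rx": 0, "ry": -0.12, "rz": 0, "grip": 70}, {"tx": 0, "ty": 0, "tz": 0, "rx": 0, "ry": -0.12, "rz": 0, "grip": 70}])

```text
t: 21.87
eef_pos: [522.0, -11.3, 244.5]
tcp_rot: [-1.571, -0.0, -0.167]
ft_force: [0.0, -0.2, 0.2]
opening: 0.703
```

Emit:
move_arm(rows=[{"tx": 0, "ty": 0, "tz": 0, "rx": 0, "ry": -0.12, "rz": 0, "grip": 70}, {"tx": 0, "ty": 0, "tz": 0, "rx": 0, "ry": -0.12, "rz": 0, "grip": 70}, {"tx": 0, "ty": 0, "tz": 0, "rx": 0, "ry": -0.12, "rz": 0, "grip": 70}, {"tx": 0, "ty": 0, "tz": 0, "rx": 0, "ry": -0.12, "rz": 0, "grip": 70}, {"tx": 0, "ty": 0, "tz": 0, "rx": 0, "ry": -0.12, "rz": 0, "grip": 70}, {"tx": 0, "ty": 0, "tz": 0, "rx": 0, "ry": -0.12, "rz": 0, "grip": 70}, {"tx": 0, "ty": 0, "tz": 0, "rx": 0, "ry": -0.12, "rz": 0, "grip": 70}, {"tx": 0, "ty": 0, "tz": 0, "rx": 0, "ry": -0.12, "rz": 0, "grip": 70}, {"tx": 0, "ty": 0, "tz": 0, "rx": 0, "ry": -0.12, "rz": 0, "grip": 70}, {"tx": 0, "ty": 0, "tz": 0, "rx": 0, "ry": -0.12, "rz": 0, "grip": 70}])

```text
t: 22.7
eef_pos: [522.1, -11.3, 244.4]
tcp_rot: [-1.571, 0.0, 1.033]
ft_force: [0.5, -0.6, -0.9]
opening: 0.701
```

Emit:
move_arm(rows=[{"tx": 0, "ty": 0, "tz": 0, "rx": 0, "ry": -0.12, "rz": 0, "grip": 70}, {"tx": 0, "ty": 0, "tz": 0, "rx": 0, "ry": -0.12, "rz": 0, "grip": 70}, {"tx": 0, "ty": 0, "tz": 0, "rx": 0, "ry": -0.12, "rz": 0, "grip": 70}, {"tx": 0, "ty": 0, "tz": 0, "rx": 0, "ry": 0, "rz": 0, "grip": 70}])

```text
t: 23.03
eef_pos: [522.0, -11.3, 244.4]
tcp_rot: [-1.571, 0.0, 1.392]
ft_force: [0.2, 0.1, -1.1]
opening: 0.696
```

```bash
python3 - <<'E'
from w import *
s=st(); c,p,D=wrist('w7'); P=cloud(c,D);H=P[...,2]
for lo,hi in((62,80),(20,55),(7,13)):
    m=(H>lo)&(H<hi)&(np.hypot(P[...,0]-459,P[...,1])<35)
    q=P[m]
    if len(q): print(lo,len(q),((q.min(0)+q.max(0))/2).round(1),(q.max(0)-q.min(0)).round(1),np.median(p[m],0))
    if len(q) and lo==62:
        k=(q.min(0)+q.max(0))/2; d=k-s['eef_pos']; y=s['tcp_rot'][2]
        print('tx',d[0]*np.cos(y)+d[1]*np.sin(y),'tz',-d[0]*np.sin(y)+d[1]*np.cos(y))
E
```

```text
t 23.03 pos [522.  -11.3 244.4] rot [-1.571  0.     1.392] F [ 0.22  0.11 -1.12] op 0.696
62 926 [458.1   1.3  69.2] [29.5 29.3  4.5] [147. 135. 132.]
tx 1.0102443864648976 tz 65.06405339593563
7 1059 [458.    1.3  10.1] [51.  51.   5.8] [147. 135. 133.]
```

View pics/w7.png

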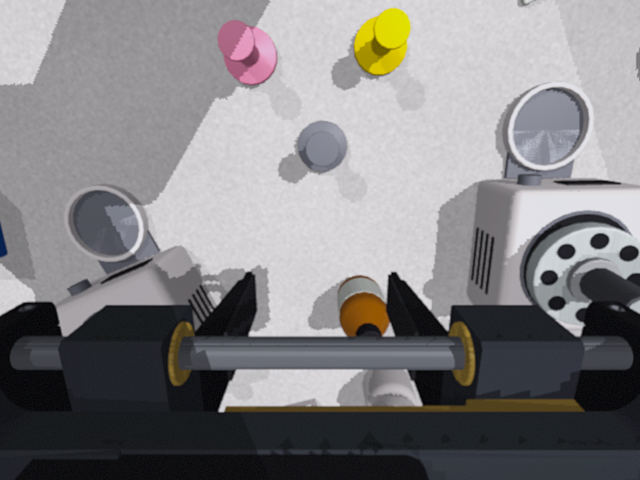

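The grey marker is at pixel (322,146), i.e. (458.1,1.3), with a grey 30 mm cap at about 70 mm and a 51 mm foot. Pink (248,52) and yellow (383,40) are rejected by colour. Descending to grip the stem.

Emit:
move_arm(rows=[{"tx": 0.1, "ty": 0, "tz": 2.5, "rx": 0, "ry": 0, "rz": 0, "grip": 70}, {"tx": 0, "ty": 0, "tz": 2.5, "rx": 0, "ry": 0, "rz": 0, "grip": 70}, {"tx": 0, "ty": 0, "tz": 1.5, "rx": 0, "ry": 0, "rz": 0, "grip": 70}, {"tx": 0, "ty": 3.0, "tz": 0, "rx": 0, "ry": 0, "rz": 0, "grip": 70}, {"tx": 0, "ty": 3.0, "tz": 0, "rx": 0, "ry": 0, "rz": 0, "grip": 70}, {"tx": 0, "ty": 3.0, "tz": 0, "rx": 0, "ry": 0, "rz": 0, "grip": 70}, {"tx": 0, "ty": 3.0, "tz": 0, "rx": 0, "ry": 0, "rz": 0, "grip": 70}, {"tx": 0, "ty": 3.0, "tz": 0, "rx": 0, "ry": 0, "rz": 0, "grip": 70}, {"tx": 0, "ty": 2.0, "tz": 0, "rx": 0, "ry": 0, "rz": 0, "grip": 70}, {"tx": 0, "ty": 0, "tz": 0, "rx": 0, "ry": 0, "rz": 0, "grip": 70}])

```text
t: 23.92
eef_pos: [456.6, 2.0, 71.5]
tcp_rot: [-1.565, 0.0, 1.383]
ft_force: [0.0, -0.3, -0.1]
opening: 0.698
```

Emit:
move_arm(rows=[{"tx": 0, "ty": 2.0, "tz": 0, "rx": 0, "ry": 0, "rz": 0, "grip": 70}, {"tx": 0, "ty": 1.6, "tz": 0, "rx": 0, "ry": 0, "rz": 0, "grip": 70}, {"tx": 0, "ty": 0, "tz": 0, "rx": 0, "ry": 0, "rz": 0, "grip": 70}, {"tx": 0, "ty": 0, "tz": 0, "rx": 0, "ry": 0, "rz": 0, "grip": 10}, {"tx": 0, "ty": 0, "tz": 0, "rx": 0, "ry": 0, "rz": 0, "grip": 10}, {"tx": 0, "ty": 0, "tz": 0, "rx": 0, "ry": 0, "rz": 0, "grip": 10}, {"tx": 0, "ty": 0, "tz": 0, "rx": 0, "ry": 0, "rz": 0, "grip": 10}, {"tx": 0, "ty": 0, "tz": 0, "rx": 0, "ry": 0, "rz": 0, "grip": 10}])

```text
t: 24.58
eef_pos: [458.0, 2.0, 39.4]
tcp_rot: [-1.572, 0.0, 1.387]
ft_force: [0.5, 0.1, 0.9]
opening: 0.404
```

Emit:
move_arm(rows=[{"tx": 0, "ty": 0, "tz": 0, "rx": 0, "ry": 0, "rz": 0, "grip": 10}, {"tx": 0, "ty": 0, "tz": 0, "rx": 0, "ry": 0, "rz": 0, "grip": 10}, {"tx": 0, "ty": 0, "tz": 0, "rx": 0, "ry": 0, "rz": 0, "grip": 10}, {"tx": 0, "ty": 0, "tz": 0, "rx": 0, "ry": 0, "rz": 0, "grip": 10}, {"tx": 0, "ty": 0, "tz": 0, "rx": 0, "ry": 0, "rz": 0, "grip": 10}, {"tx": 0, "ty": 0, "tz": 0, "rx": 0, "ry": 0, "rz": 0, "grip": 10}, {"tx": 0, "ty": 0, "tz": 0, "rx": 0, "ry": 0, "rz": 0, "grip": 10}])

```text
t: 25.17
eef_pos: [457.9, 1.9, 38.9]
tcp_rot: [-1.572, 0.0, 1.387]
ft_force: [-0.7, -1.6, 6.7]
opening: 0.295
```

```bash
python3 - <<'E'
from w import *
s=st(); c,p,D=wrist('w8')
cc=env.calibration('scene'); p2,D2=env.read_camera('scene'); cv2.imwrite('pics/s8.png',cv2.resize(p2[150:290,200:400],None,fx=4,fy=4,interpolation=cv2.INTER_CUBIC))
st()
E
```

```text
t 25.17 pos [457.9   1.9  38.9] rot [-1.572  0.     1.387] F [-0.66 -1.56  6.69] op 0.295
t 25.27 pos [457.9   1.9  38.9] rot [-1.571  0.     1.387] F [-0.87 -1.44  6.27] op 0.297
```

View pics/w8.png

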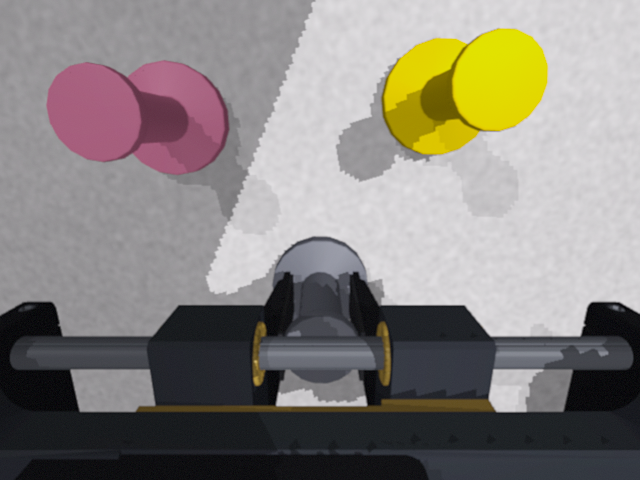

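View pics/s8.png

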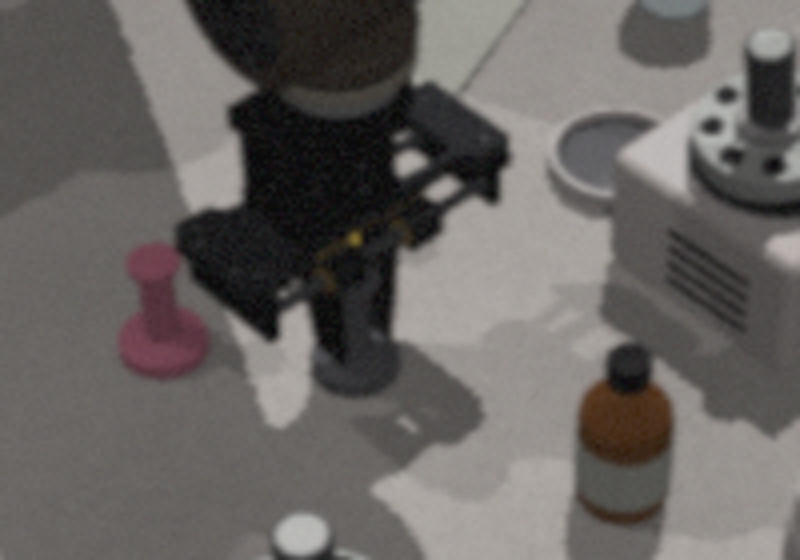

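The fingers are holding the cap's flank (28 mm) above the pads, and there is a 6 N vertical load. I'd rather regrip with the pads centred on the cap.

Emit:
move_arm(rows=[{"tx": 0, "ty": 0, "tz": 0, "rx": 0, "ry": 0, "rz": 0, "grip": 50}, {"tx": 0, "ty": 0, "tz": 0, "rx": 0, "ry": 0, "rz": 0, "grip": 50}, {"tx": 0, "ty": 0, "tz": 0, "rx": 0, "ry": 0, "rz": 0, "grip": 50}, {"tx": 0, "ty": -1.2, "tz": 0, "rx": 0, "ry": 0, "rz": 0, "grip": 50}, {"tx": 0, "ty": -1.3, "tz": 0, "rx": 0, "ry": 0, "rz": 0, "grip": 50}, {"tx": 0, "ty": 0, "tz": 0, "rx": 0, "ry": 0, "rz": 0, "grip": 50}])

```text
t: 25.77
eef_pos: [458.2, 2.0, 64.9]
tcp_rot: [-1.573, -0.0, 1.387]
ft_force: [1.0, -0.2, 0.4]
opening: 0.494
```

```bash
python3 - <<'E'
from w import *
s=st(); c,p,D=wrist('w9'); P=cloud(c,D);H=P[...,2]
m=(H>62)&(H<75)&(np.hypot(P[...,0]-458,P[...,1]-1)<17); q=P[m]; print(len(q), q.min(0).round(1),q.max(0).round(1))
E
```

```text
t 25.77 pos [458.2   2.   64.9] rot [-1.573 -0.     1.387] F [ 1.05 -0.22  0.38] op 0.494
2991 [442.6 -13.2  63.3] [469.4  16.2  71.2]
```

View pics/w9.png

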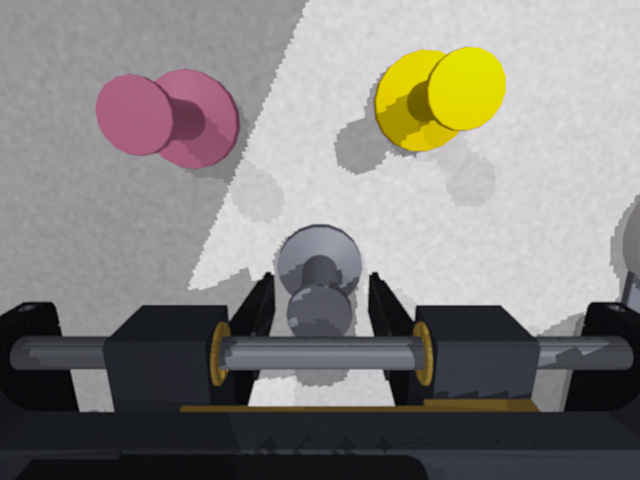

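The marker still stands upright between the pads (cap at (319,310)). Closing on the cap, then a small lift.

Emit:
move_arm(rows=[{"tx": 0, "ty": 0, "tz": 0, "rx": 0, "ry": 0, "rz": 0, "grip": 10}, {"tx": 0, "ty": 0, "tz": 0, "rx": 0, "ry": 0, "rz": 0, "grip": 10}, {"tx": 0, "ty": 0, "tz": 0, "rx": 0, "ry": 0, "rz": 0, "grip": 10}, {"tx": 0, "ty": 0, "tz": 0, "rx": 0, "ry": 0, "rz": 0, "grip": 10}, {"tx": 0, "ty": 0, "tz": 0, "rx": 0, "ry": 0, "rz": 0, "grip": 10}, {"tx": 0, "ty": 0, "tz": 0, "rx": 0, "ry": 0, "rz": 0, "grip": 10}, {"tx": 0, "ty": -0.5, "tz": 0, "rx": 0, "ry": 0, "rz": 0, "grip": 10}, {"tx": 0, "ty": -0.5, "tz": 0, "rx": 0, "ry": 0, "rz": 0, "grip": 10}, {"tx": 0, "ty": 0, "tz": 0, "rx": 0, "ry": 0, "rz": 0, "grip": 10}])

```text
t: 26.57
eef_pos: [458.0, 2.0, 74.5]
tcp_rot: [-1.572, 0.0, 1.387]
ft_force: [-0.6, 0.5, -1.4]
opening: 0.297
```

```bash
python3 - <<'E'
from w import *
s=st(); c,p,D=wrist('w10'); P=cloud(c,D);H=P[...,2]
m=(H>12)&(H<28)&(np.hypot(P[...,0]-458,P[...,1]-1)<27); q=P[m]; print(len(q), q.min(0).round(1),q.max(0).round(1),np.median(q,0))
m=(np.hypot(P[...,0]-458,P[...,1]-1)<17)&(H>60)&(H<85); q=P[m]; print(len(q), q.min(0).round(1),q.max(0).round(1))
E
```

```text
t 26.57 pos [458.    2.   74.5] rot [-1.572  0.     1.387] F [-0.62  0.55 -1.39] op 0.297
3317 [432.5 -23.9  12.2] [478.3  27.1  27.9] [447.49026644   4.84392858  22.5869078 ]
3094 [443.3 -13.4  60. ] [468.5  17.4  85. ]
```

View pics/w10.png

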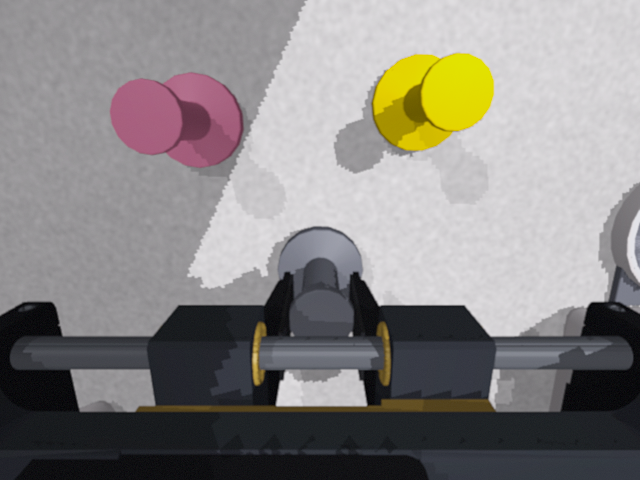

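The marker is gripped on its cap, with the foot at the same pixel (319,260) after a 10 mm lift and 1.4 N of weight. Carrying it to tray a.

Emit:
move_arm(rows=[{"tx": 0, "ty": -2.0, "tz": 0, "rx": 0, "ry": 0, "rz": 0, "grip": 10}, {"tx": 0, "ty": -2.0, "tz": 0, "rx": 0, "ry": 0, "rz": 0, "grip": 10}, {"tx": 2.0, "ty": 0, "tz": 0.2, "rx": 0, "ry": 0, "rz": 0, "grip": 10}, {"tx": 3.0, "ty": 0, "tz": 0.3, "rx": 0, "ry": 0, "rz": 0, "grip": 10}, {"tx": 3.3, "ty": 0, "tz": 0.3, "rx": 0, "ry": 0, "rz": 0, "grip": 10}, {"tx": 3.3, "ty": 0, "tz": 0.3, "rx": 0, "ry": 0, "rz": 0, "grip": 10}, {"tx": 3.3, "ty": 0, "tz": 0.3, "rx": 0, "ry": 0, "rz": 0, "grip": 10}, {"tx": 3.0, "ty": 0, "tz": 0.3, "rx": 0, "ry": 0, "rz": 0, "grip": 10}, {"tx": 2.5, "ty": 0, "tz": 0.2, "rx": 0, "ry": 0, "rz": 0, "grip": 10}, {"tx": 1.5, "ty": 0, "tz": 0.1, "rx": 0, "ry": 0, "rz": 0, "grip": 10}])

```text
t: 27.45
eef_pos: [477.9, 223.5, 113.7]
tcp_rot: [-1.571, -0.0, 1.389]
ft_force: [0.8, -0.5, -1.3]
opening: 0.298
```

Emit:
move_arm(rows=[{"tx": 0.9, "ty": 0, "tz": 0, "rx": 0, "ry": 0, "rz": 0, "grip": 10}, {"tx": 0, "ty": 0, "tz": 0, "rx": 0, "ry": 0, "rz": 0, "grip": 10}, {"tx": 0, "ty": 0, "tz": 0, "rx": 0, "ry": 0, "rz": 0, "grip": 10}])

```text
t: 27.7
eef_pos: [479.5, 229.5, 113.4]
tcp_rot: [-1.57, 0.0, 1.388]
ft_force: [-0.5, -0.2, -1.2]
opening: 0.294
```

```bash
python3 - <<'E'
from w import *
s=st(); c,p,D=wrist('w11'); P=cloud(c,D);H=P[...,2]
d=np.array([480.0,230.5])-s['eef_pos'][:2]; y=s['tcp_rot'][2]
print('to tray tx',(d[0]*np.cos(y)+d[1]*np.sin(y)).round(1),'tz',(-d[0]*np.sin(y)+d[1]*np.cos(y)).round(1))
q=P[(H>10.5)&(H<18)&(np.hypot(P[...,0]-480,P[...,1]-230)<50)]
print(len(q))
if len(q)>30:
    A=np.c_[2*q[:,:2],np.ones(len(q))];b=(q[:,:2]**2).sum(1);z=np.linalg.lstsq(A,b,rcond=None)[0];print('tray',z[:2],np.sqrt(z[2]+z[0]**2+z[1]**2))
E
```

```text
t 27.7 pos [479.5 229.5 113.4] rot [-1.57   0.     1.388] F [-0.48 -0.15 -1.19] op 0.294
to tray tx 1.1 tz -0.3
1711
tray [479.56580605 231.53049607] 40.08925520397834
```

View pics/w11.png

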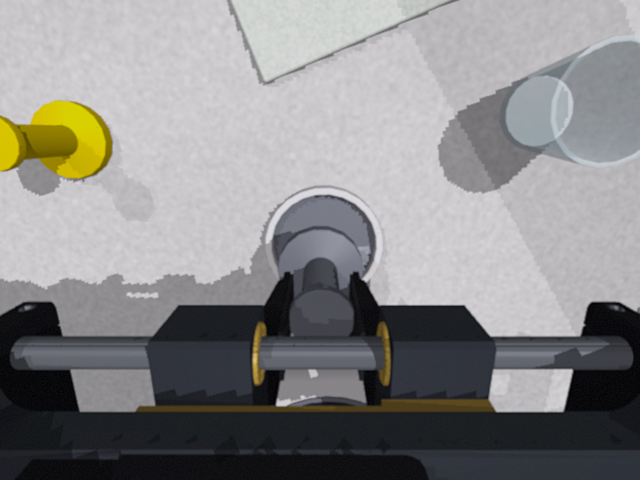

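The marker is over the tray: rim centre about (323,245) in view, with the foot concentric within 2 mm. Lowering.

Emit:
move_arm(rows=[{"tx": 0.15, "ty": 1.0, "tz": 0, "rx": 0, "ry": 0, "rz": 0, "grip": 10}, {"tx": 0, "ty": 1.0, "tz": 0, "rx": 0, "ry": 0, "rz": 0, "grip": 10}, {"tx": 0, "ty": 1.0, "tz": 0, "rx": 0, "ry": 0, "rz": 0, "grip": 10}, {"tx": 0, "ty": 0.5, "tz": 0, "rx": 0, "ry": 0, "rz": 0, "grip": 10}, {"tx": 0, "ty": 0.3, "tz": 0, "rx": 0, "ry": 0, "rz": 0, "grip": 10}, {"tx": 0, "ty": 0.2, "tz": 0, "rx": 0, "ry": 0, "rz": 0, "grip": 10}, {"tx": 0, "ty": 0, "tz": 0, "rx": 0, "ry": 0, "rz": 0, "grip": 10}, {"tx": 0, "ty": 0, "tz": 0, "rx": 0, "ry": 0, "rz": 0, "grip": 10}])

```text
t: 28.42
eef_pos: [480.1, 231.3, 73.7]
tcp_rot: [-1.571, 0.0, 1.387]
ft_force: [0.3, -0.8, -1.6]
opening: 0.296
```

Emit:
move_arm(rows=[{"tx": 0, "ty": 0.1, "tz": 0, "rx": 0, "ry": 0, "rz": 0, "grip": 10}, {"tx": 0, "ty": 0.1, "tz": 0, "rx": 0, "ry": 0, "rz": 0, "grip": 10}, {"tx": 0, "ty": 0.05, "tz": 0, "rx": 0, "ry": 0, "rz": 0, "grip": 10}, {"tx": 0, "ty": 0, "tz": 0, "rx": 0, "ry": 0, "rz": 0, "grip": 10}])

```text
t: 28.75
eef_pos: [480.0, 231.3, 71.1]
tcp_rot: [-1.571, 0.0, 1.387]
ft_force: [-0.1, 0.7, -1.2]
opening: 0.292
```

Emit:
move_arm(rows=[{"tx": 0, "ty": 0.05, "tz": 0, "rx": 0, "ry": 0, "rz": 0, "grip": 10}, {"tx": 0, "ty": 0.05, "tz": 0, "rx": 0, "ry": 0, "rz": 0, "grip": 10}, {"tx": 0, "ty": 0, "tz": 0, "rx": 0, "ry": 0, "rz": 0, "grip": 10}])

```text
t: 29.0
eef_pos: [479.9, 231.3, 70.0]
tcp_rot: [-1.571, 0.0, 1.387]
ft_force: [0.6, 0.3, -1.5]
opening: 0.297
```

Emit:
move_arm(rows=[{"tx": 0, "ty": 0.05, "tz": 0, "rx": 0, "ry": 0, "rz": 0, "grip": 10}, {"tx": 0, "ty": 0.05, "tz": 0, "rx": 0, "ry": 0, "rz": 0, "grip": 10}, {"tx": 0, "ty": 0, "tz": 0, "rx": 0, "ry": 0, "rz": 0, "grip": 10}])

```text
t: 29.25
eef_pos: [480.0, 231.3, 69.1]
tcp_rot: [-1.571, 0.0, 1.387]
ft_force: [1.3, -0.9, -1.0]
opening: 0.296
```

Emit:
move_arm(rows=[{"tx": 0, "ty": 0.05, "tz": 0, "rx": 0, "ry": 0, "rz": 0, "grip": 10}, {"tx": 0, "ty": 0.05, "tz": 0, "rx": 0, "ry": 0, "rz": 0, "grip": 10}, {"tx": 0, "ty": 0, "tz": 0, "rx": 0, "ry": 0, "rz": 0, "grip": 10}])

```text
t: 29.5
eef_pos: [480.2, 231.2, 68.9]
tcp_rot: [-1.572, -0.0, 1.387]
ft_force: [-2.9, -2.5, 10.1]
opening: 0.295
```

```bash
python3 - <<'E'
from w import *
s=st(); c,p,D=wrist('w12'); P=cloud(c,D);H=P[...,2]
r=np.hypot(P[...,0]-480,P[...,1]-231)
m=(r<37)&(r>28)&(P[...,0]<475)&(H<30); print('floor',np.percentile(H[m],[10,50,90]).round(1))
m=(r<25)&(r>16)&(P[...,0]<470)&(H<30);print('foot',np.percentile(H[m],[10,50,90]).round(1))
E
```

```text
t 29.5 pos [480.2 231.2  68.9] rot [-1.572 -0.     1.387] F [-2.91 -2.48 10.11] op 0.295
floor [4.5 5.3 6. ]
foot [14.7 16.5 17.7]
```

View pics/w12.png

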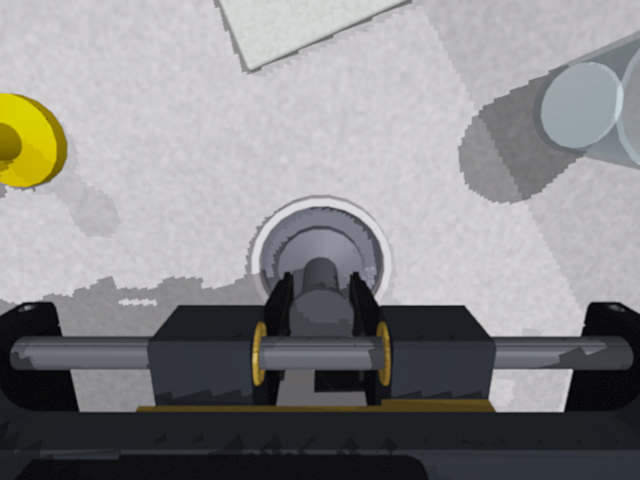

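The marker is down on the floor and concentric in the tray (foot top about 16 mm, floor about 5.5 mm). Relieving the load, releasing and retreating upward.

Emit:
move_arm(rows=[{"tx": 0, "ty": -0.06, "tz": 0, "rx": 0, "ry": 0, "rz": 0, "grip": 10}, {"tx": 0, "ty": 0, "tz": 0, "rx": 0, "ry": 0, "rz": 0, "grip": 32}, {"tx": 0, "ty": 0, "tz": 0, "rx": 0, "ry": 0, "rz": 0, "grip": 40}, {"tx": 0, "ty": 0, "tz": 0, "rx": 0, "ry": 0, "rz": 0, "grip": 50}, {"tx": 0, "ty": 0, "tz": 0, "rx": 0, "ry": 0, "rz": 0, "grip": 55}, {"tx": 0, "ty": 0, "tz": 0, "rx": 0, "ry": 0, "rz": 0, "grip": 55}, {"tx": 0, "ty": 0, "tz": 0, "rx": 0, "ry": 0, "rz": 0, "grip": 55}])

```text
t: 30.13
eef_pos: [479.9, 231.3, 68.6]
tcp_rot: [-1.571, 0.0, 1.387]
ft_force: [0.1, 0.7, 0.2]
opening: 0.548
```

Emit:
move_arm(rows=[{"tx": 0, "ty": -1.5, "tz": 0, "rx": 0, "ry": 0, "rz": 0, "grip": 55}, {"tx": 0, "ty": -2.0, "tz": 0, "rx": 0, "ry": 0, "rz": 0, "grip": 55}, {"tx": 0, "ty": -3.0, "tz": 0, "rx": 0, "ry": 0, "rz": 0, "grip": 55}, {"tx": 0, "ty": -3.0, "tz": 0, "rx": 0, "ry": 0, "rz": 0, "grip": 55}, {"tx": 0, "ty": -3.0, "tz": 0, "rx": 0, "ry": 0, "rz": 0, "grip": 55}, {"tx": -2.0, "ty": -3.0, "tz": 0, "rx": 0, "ry": 0, "rz": 0, "grip": 55}, {"tx": -3.5, "ty": 0, "tz": 0, "rx": 0, "ry": 0, "rz": 0, "grip": 55}, {"tx": -3.5, "ty": 0, "tz": 0, "rx": 0, "ry": 0, "rz": 0, "grip": 55}, {"tx": -3.5, "ty": 0, "tz": 0, "rx": 0, "ry": 0, "rz": 0, "grip": 55}, {"tx": 0, "ty": 0, "tz": 0, "rx": 0, "ry": 0, "rz": 0, "grip": 55}])

```text
t: 30.97
eef_pos: [455.9, 104.7, 223.9]
tcp_rot: [-1.571, 0.001, 1.384]
ft_force: [-0.1, 0.5, 0.4]
opening: 0.552
```

```bash
python3 - <<'E'
from w import *
s=st()
for n in('top','scene','wrist'):
    c=env.calibration(n);p,D=env.read_camera(n);cv2.imwrite(f'pics/{n}_f.png',p);P=cloud(c,D);H=P[...,2]
    def mid(lo,hi,x,y,r):
        q=P[(H>lo)&(H<hi)&(np.hypot(P[...,0]-x,P[...,1]-y)<r)]
        return (len(q),((q.min(0)+q.max(0))/2).round(1)) if len(q)>20 else len(q)
    print(n,'cap',mid(70,82,480,231,30),'foot',mid(14.5,18,480,231,30),'knob',mid(166,190,597,197,40),'disc',mid(104,126,598,204,70))
    for k,x,y,lo,hi in(('bottle',630,14,90,112),('jar',757,27,68,82),('tip',466,-423,40,56)): print('  ',k,mid(lo,hi,x,y,80))
    q=P[(H>10.5)&(H<18)&(np.abs(np.hypot(P[...,0]-480,P[...,1]-230.5)-40)<4)]
    if len(q)>30:
        A=np.c_[2*q[:,:2],np.ones(len(q))];b=(q[:,:2]**2).sum(1);z=np.linalg.lstsq(A,b,rcond=None)[0];print('  tray',z[:2].round(1),np.sqrt(z[2]+z[0]**2+z[1]**2).round(1))
    if n=='scene': cv2.imwrite('pics/crop_f.png',cv2.resize(p[110:290,250:450],None,fx=3.3,fy=3.3,interpolation=cv2.INTER_CUBIC))
E
```

```text
t 30.97 pos [455.9 104.7 223.9] rot [-1.571e+00  1.000e-03  1.384e+00] F [-0.14  0.48  0.4 ] op 0.552
top cap 0 foot 0 knob (122, array([599.5, 196.2, 176.2])) disc (978, array([600.4, 204.7, 115. ]))
   bottle (84, array([635.3,  15.9, 103.1]))
   jar (365, array([761.2,  30.1,  74.8]))
   tip (1660, array([ 463.5, -423.1,   48.1]))
scene cap (91, array([480.4, 229.4,  74.6])) foot (51, array([473.3, 228.8,  16.2])) knob (123, array([597.5, 192.9, 174.1])) disc (827, array([599.4, 200.5, 115. ]))
   bottle (138, array([633.5,  10.8,  99.7]))
   jar (470, array([761. ,  26.1,  74.4]))
   tip (2809, array([ 462.5, -427.7,   48. ]))
  tray [479.9 229. ] 39.9
wrist cap (973, array([480.2, 230.3,  73.7])) foot (1019, array([480.2, 230.4,  16.3])) knob 0 disc 0
   bottle 0
   jar 0
   tip 0
  tray [479.7 230.9] 40.2
```

View pics/crop_f.png

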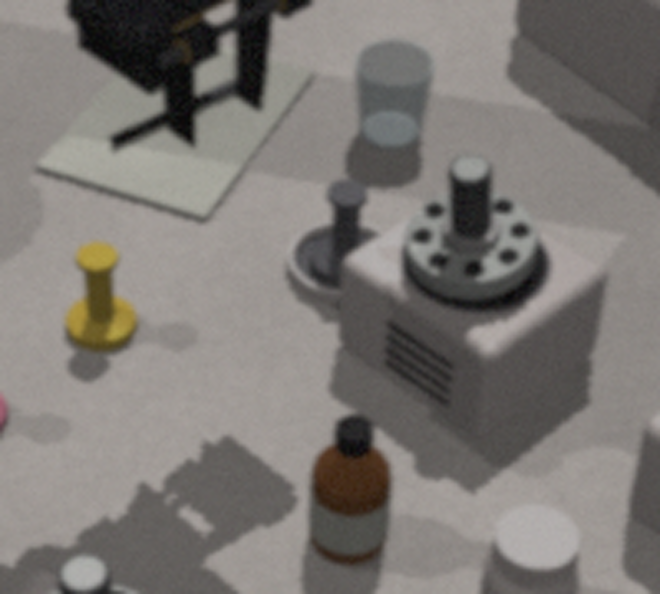

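View pics/wrist_f.png

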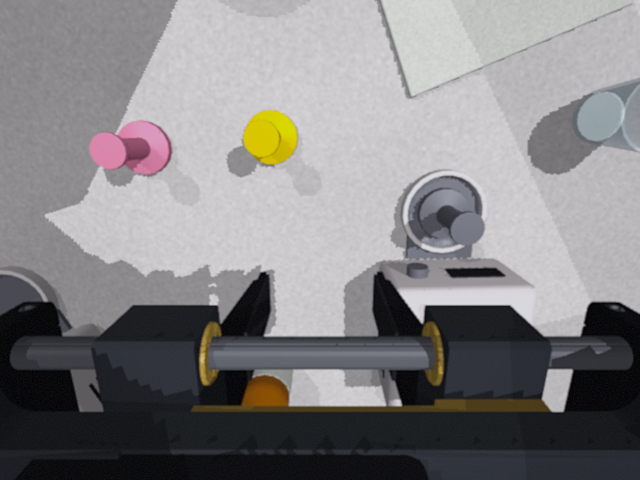

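The pictures show the marker upright in tray a at wrist pixel (445,210). Its cap and foot are both at (480.2,230.4) against a tray centre of (479.7,230.9). Rotor a still leans right (scene knob y went from 208.3 to 192.9), the bystanders have not moved, and nothing touches the gripper. Handing in.

```bash
python3 - <<'E'
from cell import env
print(env.job_done())
E
```

```text
the job is handed in; nothing more can be done
None
```

Drive a is the worn one. I left its rotor leaning fully to its right and stood the grey marker in its tray. I handed the job in at about 31 s of the 72 s allowed; no verdict was reported.

- **Drive b (sound):** it gave only about 2 mm each way at the knob, pushed left with about 8 N and right with about 6–8 N.
- **Drive a (worn):** it rocked about 15 mm each way at the fingertips, roughly 0.15 rad. I pressed it left and then right against the stop with about 8 N, for at least half a second each. The highest force I read was just under 10 N.
- **Lean left behind:** the knob top moved about 16 mm to the right, which is about 0.13–0.14 rad. The top and scene cameras showed it still leaning after I released it.
- **Marker:** it stands upright, with cap and foot centred at the same point, about 1 mm from the tray's centre. The foot's upper edge measured 16 mm, which fits the foot resting on the 6 mm floor.
- **Bystanders:** the bottle, jar and tip box were unmoved to within a few mm. I checked the beaker only by eye, and it was in place.

**What did not go cleanly:**
- The first move calls were refused because every row needs all seven fields.
- The first grip on the marker closed on its cap with a 6 N upward load, so I regripped higher.
- Touchdown in the tray peaked at about 10 N, on the marker only.
- The scene and top cameras disagree by about 4 mm in y; I went by the wrist camera.
- In the last look the top camera gave no reading on the marker, so its final position rests on the wrist and scene views.

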